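Service the pantry dry box

ROBOT

A 6-joint arm with a two-finger parallel gripper is mounted at the origin on the work surface. World frame = base frame: x ahead of the robot, y to its left, z up, the work surface at z = 0. Lengths are in m, angles in degrees, forces in N, time in s.
With the tool pointing down it reaches from about 0.25 to 0.725 m from the base axis. Payload 9.7 kg.
Tool frame: the origin (TCP) lies on the centre line of the jaws, within the pads' length; the fingertips stand 22 mm ahead of it and the grasp point (between the pads) lies 3 mm ahead of it; z points along the fingers, y is the direction in which the jaws open and shut (so a half turn about z gives the same grasp; the last joint's range is limited). The gripper opens to 85 mm and grips with 20 to 120 N. Pads are 22 mm wide; open, the fingers measure 114 mm over their backs; the gripper's body (76 mm by 85 mm) begins 54 mm behind the grasp point. The pads swing forward as they close: fully open they stand 13 mm farther back than shut.
Start: joints at [-75.688, 4.979, 10.078, 95.1, 0, 90], TCP at [0.136, -0.533, 0.253] pointing down, gripper open.
Joint ranges: [-179.16, 179.16], [-48.56, 103.87], [-65.8, 70.77], [-126.05, 130.52], [-82.76, 87.17], [-180, 180]. Speed limits (degrees/s): [127.2, 127.2, 147.25, 180, 180, 180].

INTERFACE

Orientations are given as [roll, pitch, yaw] about the fixed x, y, z axes, in that order (R = Rz(yaw) Ry(pitch) Rx(roll)).
In Python, from workcell import monitor, eyes, job gives the robot as it stands. The module is installed in compiled form; this text tells all that it offers.
- The arm moves only by the tool drive_tool, never from a script. Its argument "plan" is a list of rows, each a list of 3 entries, a list of its own where there are three numbers: the opening, from 0 (shut) to 1 (fully open), then the shift along the world's x, y, z in m, then the turn about the world's z in degrees. In form: [[gripper, [x, y, z], yaw], ...]. A call has 1 to 10 rows; each row shifts and turns the commanded pose from where the row before left it; what a row does not reach is not made up. A row lasts 1/8 s, in which the tool goes at most 62.5 mm and 10.7 degrees, less where a joint would pass 70% of its speed; a pose out of reach is approached as far as the arm can. A call is refused whole if a number of a shift passes 0.0625 or a number of a turn 10.7, either way. A call with a gripper value outside its range is refused whole. The fingers move at their own pace and stop on an object; "grip_force" is the grip in N (left out, the last holds). Time passes only in rows, so rows that do not move let the fingers close. It gives the time, the measured TCP pose, the force and the opening at its end, in the units of the state.
- monitor.get_obs(): the state, without advancing time (a new reading comes with each control period).
- eyes.camera(name): name is "scene" or "side" or "wrist"; returns (picture, depth): 400x640x3 uint8, red, green, blue; 400x640 float32, m along the optical axis (not along the pixel's ray), 0 where there is no reading.
- eyes.camera_params(name): a dict with "fx", "fy", "cx", "cy" (pixels), "extrinsics" (4x4, takes a point from world to camera coordinates); the wrist camera has in their place "mount" (4x4, takes a point from camera to tool coordinates, whose origin is the TCP and whose axes are the flange's). Camera axes: x right, y down, z forward; pixel columns grow to the right and rows downward; lengths in m; the calibration is good to about 2 mm. A picture is of the moment at which its call begins: read the wrist's pose just before it. camera_params takes no time and is no camera call.
- job.job_done(): hands the job in, once; it reports no verdict.
The state is a dict: "time": time; "q": joint angles; "qd": joint speeds; "joint_efforts": joint torques, N m; "ee_pos": TCP position; "tcp_rot": TCP orientation; "wrist_force": force on the tool from outside, world axes, zero at the start; "torque": the same for the moment, N m; "opening": finger opening in m.
Only numpy, scipy, OpenCV 4.12 (cv2) and the standard library are available. Lean on these libraries where they do the work, as an engineer would, in place of code of your own. Each camera call takes 0.05 s, during which the arm holds its last target.

TASK

Get the dry box ready for the jar store: raise its stiff lid until it stands upright, at 90 degrees, and leave it there, then take the stylus and run its tip slowly (a few centimetres a second) along the black seal in the rim, touching it, starting on the left side as the robot sees it, 55 mm behind the front left corner, round that corner and along the front to the front right corner. Lay the stylus back flat on its cork mat, and push every moisture cassette from the drying board upright and fully home into a slot of the rack in the box, one to a slot. Leave the jars where they stand.

Things in the scene. Friction and masses are not known exactly. Their poses are not given: they have to be found in the camera images.
- drybox: white insulated dry box, fixed, 210 (its x, front to back) x 250 (y) x 100 mm high without the lid, walls 28 mm thick; origin at the centre of its underside; x points from its front (near the robot) to the hinge, y to its left. Inside, against the front wall, a grey rack, top 70 mm above the table, with three slots side by side
- slot_0 (a point): centre of the FLOOR of the left slot of the rack, 50 mm above the table; axes as the dry box. Slots are 96 (x) x 24 (y) x 20 mm deep, 62 mm apart; a cassette fully home has its origin here
- slot_1 (a point): the same for the middle slot
- slot_2 (a point): the same for the right slot
- seal: black rubber seal in a 14 mm wide channel all round the top of the walls, its middle 14 mm in from the outer faces, its top 97.5 mm above the table, the channel's lips 2.5 mm higher; springy: yields 1.1 mm per newton, up to 4 mm. Origin over the box's centre, level with the seal's top
- lid (a joint): opening angle of the lid, rad: 0 shut, 1.57 = 90 degrees, stop at 2.3. The lid is a domed shell 210 x 250 x 33 mm, hinged along the box's y at its far top edge (box x = +105 mm, z = 100 mm). Stiff: it stays where it is left; 4 to 8 N at the handle moves it
- lid_handle (a point): centre of the lid's handle: a steel bar 44 mm long along the box's y, 18 mm thick, 40 mm out from the lid's front edge on an 18 mm wide stem. Lid shut, it is 250 mm in front of the hinge line and 14 mm above it; it turns with the lid
- board: thin steel drying board, fixed, 220 (x) x 230 (y) x 2 mm, on one side of the box (left or right); origin under its centre
- mat: thin cork mat, fixed, 220 (x) x 200 (y) x 2 mm, on the other side; origin under its centre. The stylus lies on it at the start and belongs there
- stylus: seal stylus lying on the mat, 149 mm long, 60 g: wooden handle 90 long, 20 x 20 mm square, then a 5.6 mm steel rod with an 8 mm ball at its end. The tip points along its -x (roughly to the robot at the start). Origin on its underside; the handle runs from x = -35 to +55 mm
- stylus_tip (a point): centre of the stylus's 8 mm ball: 90 mm from the stylus's origin along -x, 10 mm above its underside
- cassette_0: flat grey moisture cassette, 92 (x) x 20 (y) x 56 mm high, 120 g, standing on its long narrow edge on the drying board, may be absent; origin at the centre of its underside; either way round fits
- cassette_1: another such cassette, may be absent
- cassette_2: another such cassette, may be absent
- seam_0 (a point): point 0 of the seam to trace (0 to 6 in order), at the middle of the seal's top: the left side of the rim, 55 mm behind the front left corner as seen from the robot
- seam_1 (a point): point 1 of the seam to trace (0 to 6 in order), at the middle of the seal's top: the front left corner as seen from the robot
- seam_2 (a point): point 2 of the seam to trace (0 to 6 in order), at the middle of the seal's top: the front rim, left as seen from the robot
- seam_3 (a point): point 3 of the seam to trace (0 to 6 in order), at the middle of the seal's top: the front rim, left of the middle as seen from the robot
- seam_4 (a point): point 4 of the seam to trace (0 to 6 in order), at the middle of the seal's top: the front rim, right of the middle as seen from the robot
- seam_5 (a point): point 5 of the seam to trace (0 to 6 in order), at the middle of the seal's top: the front rim, right as seen from the robot
- seam_6 (a point): point 6 of the seam to trace (0 to 6 in order), at the middle of the seal's top: the front right corner as seen from the robot
- jar_a: jar, 80 mm across, 130 high, beyond the box; a bystander, origin at the centre of its underside
- jar_b: jar, 80 mm across, 130 high, beyond the box; a bystander, origin at the centre of its underside
- jar_c: small jar, 60 mm across, 70 high, in front of the box; a bystander, origin at the centre of its underside
Things that resemble listed ones, but are neither listed nor needed, are in the scene too. What is shaped like the cassette_0 but blue or orange is not meant. Leave any green or orange look-alike of the cassette_2 alone.

How it is judged:
By the outcome, as a careful person would: the job done as asked, in the order asked, and still so for the second after the job is handed in, with the robot touching nothing.
Of cassette_0, cassette_1, cassette_2 only 2 to 3 are there at a start; the rules pass over those that are not, and their reading is None.
At some moment in a run one of stylus may be knocked a few centimetres aside while the robot is not near it.
It also fails if it takes over 208 s, if anything falls off the work surface, if the arm or the gripper's body presses on something with over 40 N, if the wrist force passes 120 N, or if a joint passes its speed limit or range.

## Working session

There is one attempt and no reset: what is moved stays moved. The work goes in short steps, Python scripts to look and compute and a tool call to move; the robot and the scene stay as the last step left them, time stands still between calls to the robot, and variables do not carry over. Pictures are saved under pics/ and viewed, and the job is handed in when it is done.

Besides the shell and the picture viewer there is one more tool, called as name([rows], argument=value, ...), one row to a line, values as JSON. drive_tool: Moves the arm, as the interface text tells. Its arguments: {"type":"object","properties":{"plan":{"type":"array","items":{"type":"array"}},"grip_force":{"type":"number"}},"required":["plan"]}

```bash
mkdir -p pics; python3 - <<'E'
from workcell import monitor, eyes
import cv2
print(monitor.get_obs())
for n in ("scene","side","wrist"):
    p,d=eyes.camera(n); cv2.imwrite(f"pics/{n}0.png",p[:,:,::-1])
    c=eyes.camera_params(n); print(n,c)
E
```

```text
{'time': 0.0, 'q': array([-7.56903328e+01,  5.00947511e+00,  1.00322727e+01,  9.51001971e+01,
       -1.58074276e-03,  8.99994875e+01]), 'qd': array([-0.07816919,  0.02253856, -0.10223513,  0.0694598 ,  0.07389772,
        0.0643032 ]), 'joint_efforts': array([-3.35639408e-03, -5.20378554e+01,  4.64811409e+01,  1.57385337e-02,
       -2.25180415e-04,  4.07369976e-05]), 'ee_pos': array([ 0.13587804, -0.5327246 ,  0.25257911]), 'tcp_rot': array([-1.79922600e+02,  1.58004894e-03,  1.43101819e+01]), 'wrist_force': array([ 0.57814067, -0.33558238, -0.54017023]), 'torque': array([-0.02897244, -0.01135045,  0.04490204]), 'opening': 0.0855036697247071}
scene {'fx': 493.5943316820873, 'fy': 493.5943316820873, 'cx': 320.7645743547994, 'cy': 199.88974099262845, 'extrinsics': array([[ 0.59679013,  0.80222359, -0.01669874, -0.33780483],
       [ 0.51645901, -0.39996497, -0.75716452, -0.13606044],
       [-0.61409415,  0.4432441 , -0.65301075,  1.92755129],
       [ 0.        ,  0.        ,  0.        ,  1.        ]])}
side {'fx': 361.52323056364884, 'fy': 361.52323056364884, 'cx': 316.19681998225093, 'cy': 199.07540670623956, 'extrinsics': array([[-0.92998995, -0.36757651,  0.0024905 ,  0.47853762],
       [-0.26936909,  0.67687803, -0.68503754,  0.15125968],
       [ 0.25011794, -0.63774889, -0.72850351,  1.10235591],
       [ 0.        ,  0.        ,  0.        ,  1.        ]])}
wrist {'fx': 288.95544292267783, 'fy': 288.95544292267783, 'cx': 317.76713059779524, 'cy': 204.2272631715585, 'mount': array([[ 4.73105685e-04, -9.55800681e-01, -2.94015023e-01,
         7.41955604e-02],
       [ 9.99999681e-01,  2.62946962e-04,  7.54317404e-04,
        -6.63160646e-04],
       [-6.43666731e-04, -2.94015286e-01,  9.55800501e-01,
        -1.21654373e-01],
       [ 0.00000000e+00,  0.00000000e+00,  0.00000000e+00,
         1.00000000e+00]])}
```

View pics/scene0.png

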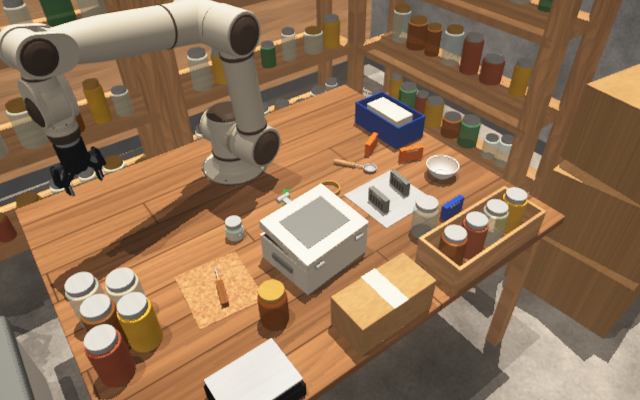

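View pics/side0.png

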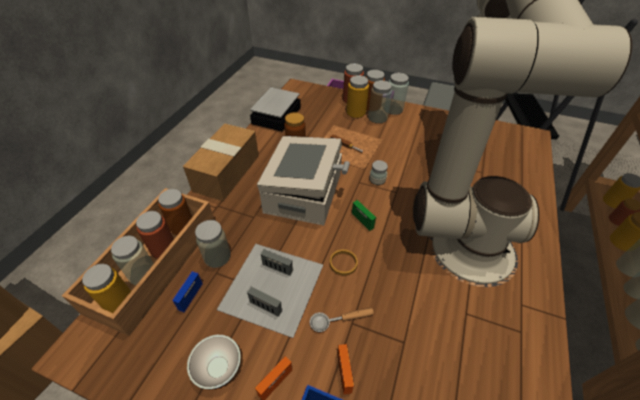

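View pics/wrist0.png

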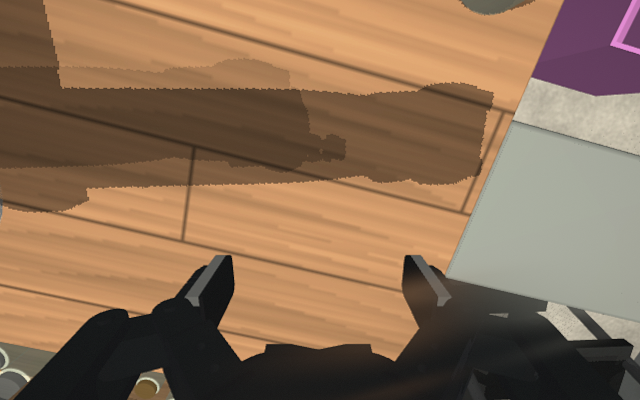

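The scene view shows the white dry box near (315,235), with the grey board and two grey cassettes to its left at (378,200) and (400,184). The cork mat and stylus are at (220,288). The green look-alike is at (285,195), the blue one at (452,208) and the orange ones at (371,144) and (410,155). Next I'll measure.

```bash
cat > h.py <<'E'
from workcell import monitor, eyes
import numpy as np, cv2
from scipy.spatial.transform import Rotation as R
def grab(n):
    o=monitor.get_obs(); p,d=eyes.camera(n); c=eyes.camera_params(n)
    K=np.array([[c['fx'],0,c['cx']],[0,c['fy'],c['cy']],[0,0,1]])
    if n=='wrist':
        T=np.eye(4); T[:3,:3]=R.from_euler('xyz',o['tcp_rot'],degrees=True).as_matrix(); T[:3,3]=o['ee_pos']
        W=T@c['mount']
    else: W=np.linalg.inv(c['extrinsics'])
    return p,d,K,W
def cloud(d,K,W):
    v,u=np.indices(d.shape)
    X=np.stack([(u-K[0,2])/K[0,0]*d,(v-K[1,2])/K[1,1]*d,d],-1)
    P=X@W[:3,:3].T+W[:3,3]; P[d<=0]=np.nan
    return P
def ray(u,v,z,K,W):
    r=W[:3,:3]@np.array([(u-K[0,2])/K[0,0],(v-K[1,2])/K[1,1],1]); c=W[:3,3]
    return c+r*(z-c[2])/r[2]
def proj(P,K,W):
    q=np.linalg.inv(W)@np.append(P,1); return K[0,0]*q[0]/q[2]+K[0,2],K[1,1]*q[1]/q[2]+K[1,2]
def save(n,p,box=None,s=1):
    if box: p=p[box[1]:box[3],box[0]:box[2]]
    cv2.imwrite(f'pics/{n}.png',cv2.resize(np.ascontiguousarray(p[:,:,::-1]),None,fx=s,fy=s,interpolation=cv2.INTER_CUBIC))
def st():
    o=monitor.get_obs(); print(round(o['time'],2),o['ee_pos'].round(4),o['tcp_rot'].round(2),o['wrist_force'].round(1),round(o['opening'],4))
E
python3 - <<'E'
from h import *
for n,box in (("scene",(150,120,470,340)),("side",(180,90,420,330))):
    p,d,K,W=grab(n); P=cloud(d,K,W)
    save(n+'1',p,box,2.4)
    hsv=cv2.cvtColor(p,cv2.COLOR_RGB2HSV)
    np.savez(n+'0.npz',p=p,d=d,K=K,W=W)
    # ortho top-down
    m=np.isfinite(P[...,2])&(P[...,2]>-0.01)&(P[...,2]<0.3)
    q=P[m];c=p[m]; img=np.zeros((600,800,3),np.uint8)
    o=np.argsort(q[:,2]); q=q[o];c=c[o]
    r=((0.85-q[:,0])/0.0015).astype(int); cc=((0.55-q[:,1])/0.0015).astype(int)
    k=(r>=0)&(r<599)&(cc>=0)&(cc<799)
    for a in(0,1):
        for b in(0,1): img[np.clip(r[k]+a,0,599),np.clip(cc[k]+b,0,799)]=c[k]
    save(n+'_top',img)
E
```

```text
(no output)
```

View pics/scene1.png

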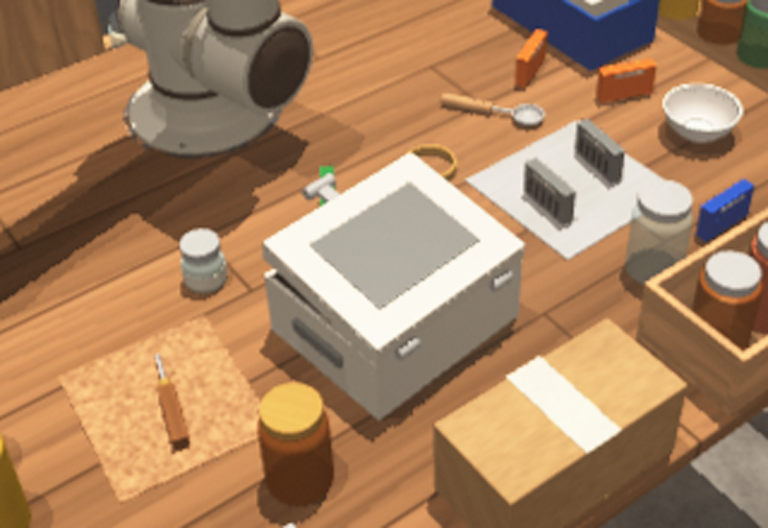

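View pics/side1.png

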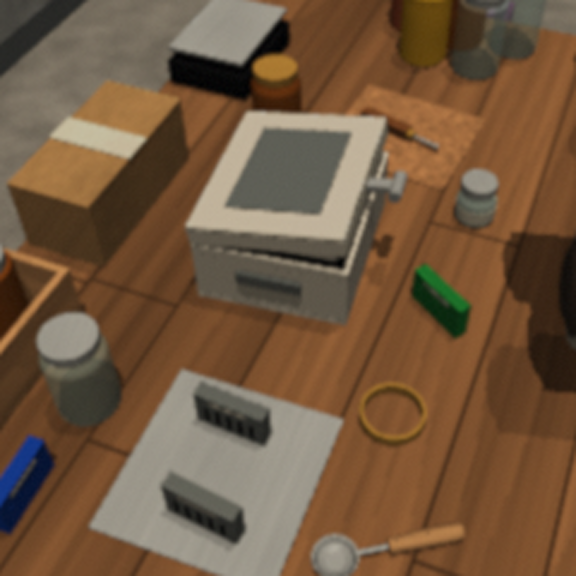

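View pics/scene_top.png

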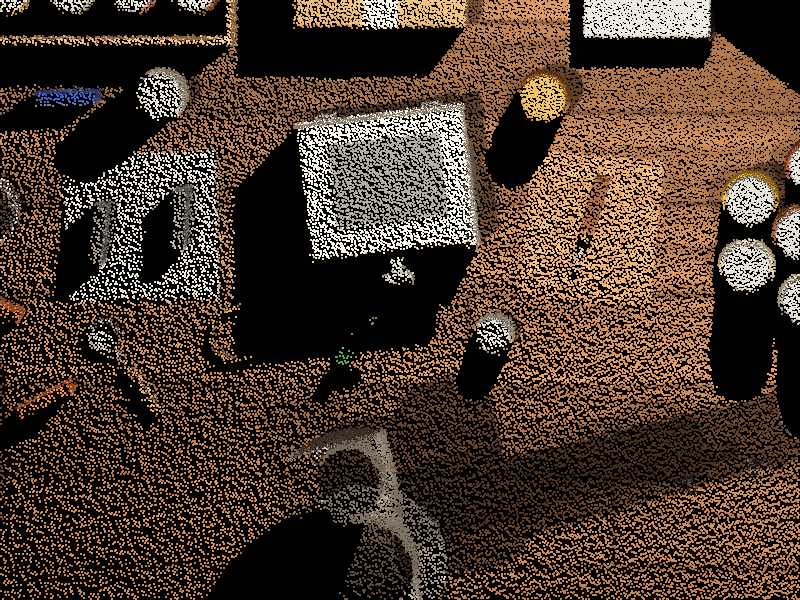

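View pics/side_top.png

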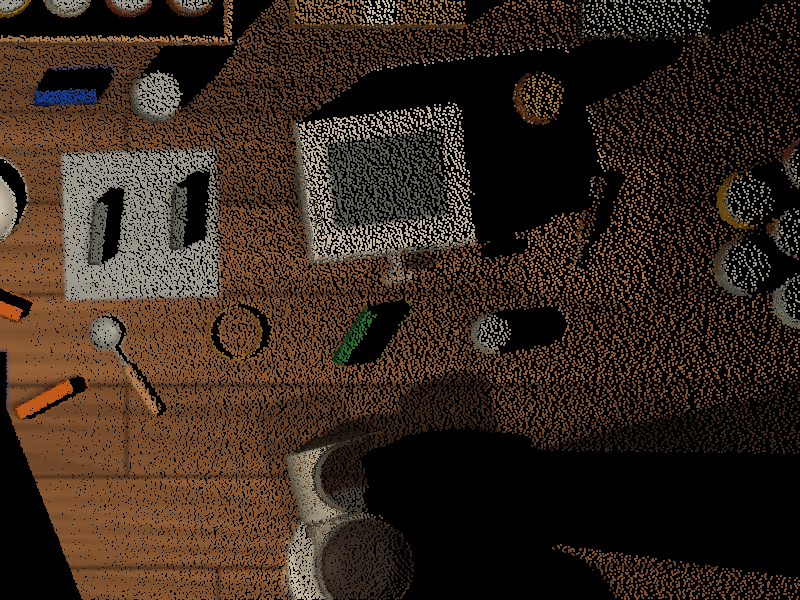

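```bash
python3 - <<'E'
from h import *
for n in("scene","side"):
    f=np.load(n+'0.npz'); P=cloud(f['d'],f['K'],f['W']).reshape(-1,3); 
    m=(P[:,0]>0.45)&(P[:,0]<0.73)&(P[:,1]>-0.2)&(P[:,1]<0.13)&(P[:,2]>0.115)&(P[:,2]<0.25)
    q=P[m]
    best=None; rng=np.random.default_rng(0)
    for _ in range(300):
        a=q[rng.choice(len(q),3,False)]; nn=np.cross(a[1]-a[0],a[2]-a[0]); nn/=np.linalg.norm(nn)+1e-9
        k=abs((q-a[0])@nn)<0.003
        if best is None or k.sum()>best.sum(): best=k
    r=q[best]; c=r.mean(0); nn=np.linalg.svd(r-c,full_matrices=False)[2][2]; nn*=np.sign(nn[2])
    print(n,len(q),len(r),'n',nn.round(4),'tilt',np.degrees(np.arccos(nn[2])),'dir',np.degrees(np.arctan2(nn[1],nn[0])), 'std',(( r-c)@nn).std())
    rect=cv2.minAreaRect((r[:,:2]*1000).astype(np.float32)); print(rect, c, 'z range',r[:,2].min(),r[:,2].max()); print(cv2.boxPoints(rect).round(1).tolist())
    # handle
    m=(P[:,0]>0.40)&(P[:,0]<0.465)&(P[:,1]>-0.12)&(P[:,1]<0.0)&(P[:,2]>0.1)&(P[:,2]<0.25)
    h=P[m]; print('handle',len(h),h.min(0),h.max(0),h.mean(0))
    # low parts
    for lo,hi in((0.02,0.095),):
        m=(P[:,0]>0.43)&(P[:,0]<0.74)&(P[:,1]>-0.2)&(P[:,1]<0.13)&(P[:,2]>lo)&(P[:,2]<hi)
        b=P[m]; print('walls',len(b)); rect=cv2.minAreaRect((b[:,:2]*1000).astype(np.float32)); print(rect)
E
```

```text
scene 5053 3388 n [0.1407 0.0152 0.9899] tilt 8.135674813283961 dir 6.1499525473049355 std 0.0015552453081811633
((577.726806640625, -31.305465698242188), (211.79640197753906, 252.947265625), 7.119444847106934) [ 0.58322067 -0.036073    0.14943886] z range 0.13234776045895424 0.16743021648454837
[[457.0, 81.0999984741211], [488.29998779296875, -169.89999389648438], [698.5, -143.6999969482422], [667.0999755859375, 107.30000305175781]]
handle 116 [ 0.42439115 -0.07019455  0.14261086] [ 0.46417703 -0.02407321  0.16477399] [ 0.44164053 -0.04919069  0.15489236]
walls 1676
((637.7115478515625, -74.524169921875), (327.0742492675781, 166.1762237548828), 56.48696517944336)
side 3778 2942 n [0.1386 0.0163 0.9902] tilt 8.023432830413382 dir 6.69138016133374 std 0.0014186954399552972
((578.8114013671875, -26.738189697265625), (208.60702514648438, 252.5862274169922), 6.769449234008789) [ 0.57457462 -0.01688488  0.14754694] z range 0.12931910196157403 0.16396067560701455
[[460.29998779296875, 86.4000015258789], [490.1000061035156, -164.39999389648438], [697.2999877929688, -139.89999389648438], [667.5, 111.0]]
handle 116 [ 0.42371191 -0.06631431  0.13852195] [ 0.4648321  -0.02242164  0.15850845] [ 0.44121395 -0.04008087  0.15060172]
walls 1235
((507.2135925292969, 16.270614624023438), (326.4062805175781, 161.959716796875), 56.51218795776367)
```

drive_tool([
  [1, [0.03, 0.048, 0.01], -0.74],
  [1, [0.03, 0.048, 0.01], -0.74],
  [1, [0.03, 0.048, 0.01], -0.74],
  [1, [0.03, 0.048, 0.01], -0.74],
  [1, [0.03, 0.048, 0.01], -0.74],
  [1, [0.03, 0.048, 0.01], -0.74],
  [1, [0.03, 0.048, 0.01], -0.74],
  [1, [0.03, 0.048, 0.01], -0.74],
  [1, [0.03, 0.048, 0.01], -0.74],
  [1, [0.03, 0.05, 0.01], -0.74],
], grip_force=40)

```text
time: 1.5
ee_pos: [0.4366, -0.0491, 0.3537]
tcp_rot: [180.0, -0.0, 6.9]
wrist_force: [1.0, -1.5, -0.2]
opening: 0.0855
```

```bash
python3 - <<'E'
from h import *
p,d,K,W=grab('wrist'); save('w1',p); st(); np.savez('w1.npz',p=p,d=d,K=K,W=W); st()
E
```

```text
1.55 [ 0.4392 -0.0445  0.3538] [-1.7988e+02 -1.1000e-01  7.0500e+00] [-1.3  2.6 -1.7] 0.0854
1.55 [ 0.4392 -0.0445  0.3538] [-1.7988e+02 -1.1000e-01  7.0500e+00] [-1.3  2.6 -1.7] 0.0854
```

View pics/w1.png

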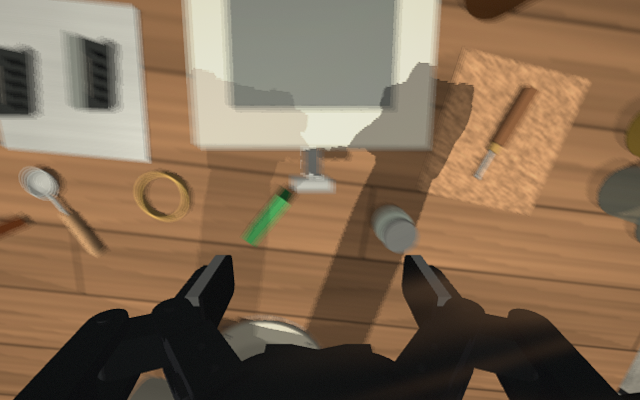

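The wrist view shows the lid handle bar at (312,184), its stem up to (312,150) and the lid's front edge at row 148. The stylus is at (508,130). I'll look again now that the arm has settled, and measure the handle and stylus.

```bash
python3 - <<'E'
from h import *
grab('side');p,d,K,W=grab('wrist'); st(); np.savez('w1.npz',p=p,d=d,K=K,W=W)
save('w2',p,(220,100,560,260),2.3)
P=cloud(d,K,W)
m=(P[...,2]>0.12)&(P[...,0]<0.45)&(abs(P[...,1]+0.045)<0.06)&(P[...,2]<0.2)
v,u=np.where(m); print(u.min(),u.max(),v.min(),v.max())
q=P[m]; print(q.min(0),q.max(0),q.mean(0)); 
top=q[q[:,2]>np.percentile(q[:,2],30)]
rect=cv2.minAreaRect((q[:,:2]*1000).astype(np.float32)); print(rect)
for uu in(208,430):
  print([P[vv,uu].round(4).tolist() for vv in (20,80,140)])
E
```

```text
1.65 [ 0.4369 -0.0488  0.3531] [-1.7999e+02  2.0000e-02  7.1800e+00] [-0.2 -0.3 -0.5] 0.0852
299 337 172 195
[ 0.4222766  -0.06983483  0.14810985] [ 0.44996093 -0.02466609  0.16087624] [ 0.43563376 -0.04671414  0.15649608]
((437.8006591796875, -46.679725646972656), (26.513694763183594, 43.4774284362793), 7.22770357131958)
[[0.5885, 0.084, 0.143], [0.5318, 0.0795, 0.153], [0.4721, 0.0752, 0.1621]]
[[0.6159, -0.1368, 0.1451], [0.5608, -0.1477, 0.152], [0.5017, -0.1585, 0.1616]]
```

View pics/w2.png

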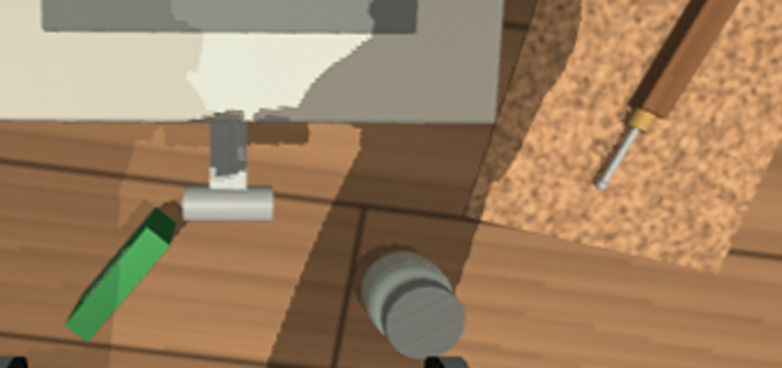

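drive_tool([
  [1, [-0.004, 0.002, -0.05], 0.2],
  [1, [0, 0, -0.05], 0],
  [1, [0, 0, -0.05], 0],
  [1, [0, 0, -0.035], 0],
  [1, [0, 0, -0.016], 0],
  [0.4, [0, 0, 0], 0],
  [0.3, [0, 0, 0], 0],
  [0.3, [0, 0, 0], 0],
  [0.3, [0, 0, 0], 0],
  [0.3, [0, 0, 0], 0],
], grip_force=60)

```text
time: 2.9
ee_pos: [0.4323, -0.048, 0.1537]
tcp_rot: [-179.9, -0.1, 7.2]
wrist_force: [-2.2, 8.5, 3.2]
opening: 0.0426
```

```bash
python3 - <<'E'
import numpy as np
ph=3.2;rho=.2504
a=np.concatenate([[8.1],np.linspace(8.1,90.3,20)[1:]])+ph
f=-rho*np.cos(np.radians(a));z=rho*np.sin(np.radians(a));y=np.radians(7.1)
P=np.stack([f*np.cos(y),f*np.sin(y),z],1)
P=P.round(3); print(np.diff(P,axis=0).round(3).tolist())
E
```

```text
[[0.005, 0.0, 0.018], [0.005, 0.001, 0.018], [0.007, 0.001, 0.018], [0.009, 0.001, 0.017], [0.009, 0.001, 0.016], [0.011, 0.001, 0.016], [0.012, 0.002, 0.014], [0.013, 0.001, 0.014], [0.014, 0.002, 0.012], [0.015, 0.002, 0.012], [0.016, 0.002, 0.01], [0.016, 0.002, 0.01], [0.017, 0.002, 0.007], [0.018, 0.002, 0.007], [0.018, 0.003, 0.005], [0.018, 0.002, 0.004], [0.019, 0.002, 0.002], [0.018, 0.003, 0.001], [0.019, 0.002, 0.0]]
```

drive_tool([
  [0.3, [0.005, 0.0, 0.018], 0],
  [0.3, [0.005, 0.001, 0.018], 0],
  [0.3, [0.007, 0.001, 0.018], 0],
  [0.3, [0.009, 0.001, 0.017], 0],
  [0.3, [0.009, 0.001, 0.016], 0],
  [0.3, [0.011, 0.001, 0.016], 0],
  [0.3, [0.012, 0.002, 0.014], 0],
  [0.3, [0.013, 0.001, 0.014], 0],
  [0.3, [0.014, 0.002, 0.012], 0],
  [0.3, [0.015, 0.002, 0.012], 0],
])

```text
time: 4.15
ee_pos: [0.5318, -0.036, 0.3071]
tcp_rot: [-179.9, 0.1, 7.2]
wrist_force: [-1.4, 3.8, -10.9]
opening: 0.0427
```

Force and opening are steady, so the grip is holding. I'll continue the arc.

drive_tool([
  [0.3, [0.016, 0.002, 0.01], 0],
  [0.3, [0.016, 0.002, 0.01], 0],
  [0.3, [0.017, 0.002, 0.007], 0],
  [0.3, [0.018, 0.002, 0.007], 0],
  [0.3, [0.018, 0.003, 0.005], 0],
  [0.3, [0.018, 0.002, 0.004], 0],
  [0.3, [0.019, 0.002, 0.002], 0],
  [0.3, [0.018, 0.003, 0.001], 0],
  [0.3, [0.019, 0.002, 0.0], 0],
  [0.3, [0, 0, 0], 0],
])

```text
time: 5.4
ee_pos: [0.6923, -0.0167, 0.353]
tcp_rot: [180.0, -0.1, 7.1]
wrist_force: [3.2, 1.0, -3.3]
opening: 0.0418
```

```bash
cat > lid.py <<'E'
from h import *
for n in ('scene','side'):
    p,d,K,W=grab(n); P=cloud(d,K,W); q=P.reshape(-1,3)
    e=np.array([.9923,.1236]);yc=np.array([-.1236,.9923])
    s=(q[:,:2]-[.5724,-.0297])@e; t=(q[:,:2]-[.5724,-.0297])@yc
    m=(abs(t)<.12)&(s>.05)&(s<.2)&(q[:,2]>.13)&(q[:,2]<.295)
    s,t,z=s[m],t[m],q[m,2]; print(n,len(s))
    rng=np.random.default_rng(0);X=np.c_[s,t,z];b=None
    for _ in range(300):
        a=X[rng.choice(len(X),3,False)];nn=np.cross(a[1]-a[0],a[2]-a[0]);nn/=np.linalg.norm(nn)+1e-9
        k=abs((X-a[0])@nn)<.0025
        if b is None or k.sum()>b.sum():b=k
    r=X[b];nn=np.linalg.svd(r-r.mean(0),full_matrices=False)[2][2];nn*=np.sign(nn[0])
    print('n',nn.round(4),'lid angle',90+np.degrees(np.arctan2(-nn[2],nn[0])),len(r),'s at',r.mean(0))
    save(n+'_lid',p)
st()
E
python3 lid.py
```

```text
scene 2814
n [ 0.9988 -0.0058  0.0488] lid angle 87.20010901988674 2353 s at [ 0.13290583 -0.00767406  0.21617165]
side 880
n [ 0.9987 -0.0057  0.0508] lid angle 87.08757325291415 696 s at [ 0.12976707 -0.02610919  0.19531438]
5.5 [ 0.6916 -0.0168  0.353 ] [-1.80e+02 -4.00e-02  7.13e+00] [ 3.3  1.4 -6. ] 0.0418
```

```bash
cat > wall.py <<'E'
from h import *
p,d,K,W=grab('scene');q=cloud(d,K,W).reshape(-1,3)
e=np.array([.9923,.1236]);yc=np.array([-.1236,.9923])
s=(q[:,:2]-[.5724,-.0297])@e; t=(q[:,:2]-[.5724,-.0297])@yc
z=q[:,2]
def fit(X,ax):
    rng=np.random.default_rng(0);b=None
    for _ in range(400):
        a=X[rng.choice(len(X),3,False)];nn=np.cross(a[1]-a[0],a[2]-a[0]);nn/=np.linalg.norm(nn)+1e-9
        if abs(nn[ax])<.8: continue
        k=abs((X-a[0])@nn)<.002
        if b is None or k.sum()>b.sum():b=k
    r=X[b];nn=np.linalg.svd(r-r.mean(0),full_matrices=False)[2][2];nn*=np.sign(nn[ax]);print(nn.round(4),len(r),r.mean(0).round(4))
X=np.c_[s,t,z]
print('back wall');fit(X[(abs(t)<.12)&(abs(s-.105)<.03)&(z>.015)&(z<.09)],0)
print('right wall');fit(X[(abs(s)<.1)&(abs(t+.125)<.03)&(z>.015)&(z<.09)],1)
for lo in np.arange(.11,.31,.02):
    k=(abs(t)<.1)&(s>.08)&(s<.2)&(z>lo)&(z<lo+.02); print(round(lo+.01,2),k.sum(),np.median(s[k]).round(4) if k.any() else '')
save('scl',p,(240,100,420,300),4)
p,d,K,W=grab('side');save('sil',p,(220,40,400,240),4)
E
python3 wall.py
```

```text
back wall
[ 0.9996 -0.0034 -0.0284] 419 [ 0.1039 -0.0112  0.0367]
right wall
[1.3e-03 1.0e+00 3.0e-04] 489 [ 0.007  -0.1257  0.0527]
0.12 240 0.1364
0.14 242 0.1359
0.16 262 0.136
0.18 269 0.135
0.2 282 0.1342
0.22 288 0.1329
0.24 298 0.1319
0.26 305 0.131
0.28 339 0.1284
0.3 340 0.1271
```

View pics/scl.png

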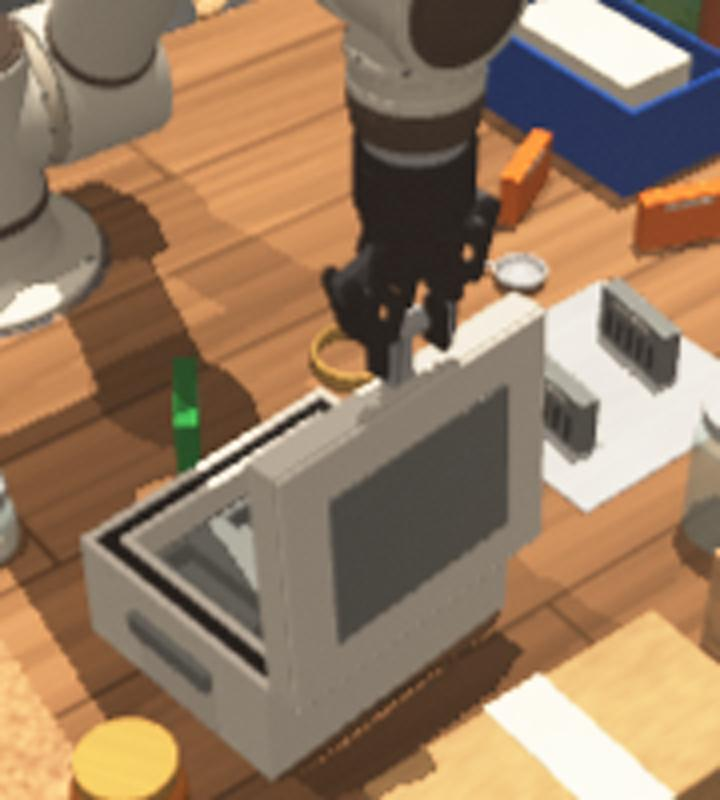

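View pics/sil.png

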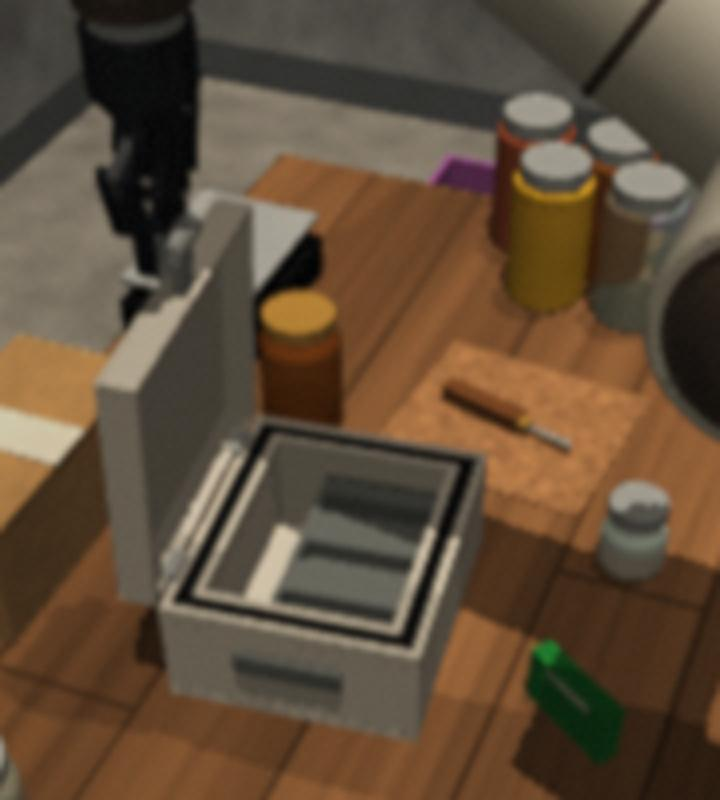

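drive_tool([
  [0.3, [0.006, 0.001, 0], 0],
  [0.3, [0.006, 0.001, 0], 0],
  [0.3, [0, 0, 0], 0],
  [0.3, [0, 0, 0], 0],
])

```text
time: 6.1
ee_pos: [0.7022, -0.0154, 0.3526]
tcp_rot: [180.0, 0.2, 7.1]
wrist_force: [-3.4, -3.2, -10.8]
opening: 0.0417
```

```bash
python3 lid.py; python3 wall.py
```

```text
scene 2667
n [ 0.9999 -0.0068  0.0116] lid angle 89.33426494257814 2284 s at [ 0.13720491 -0.00690208  0.2173289 ]
side 1004
n [ 0.9999 -0.0045  0.0093] lid angle 89.46694659720902 802 s at [ 0.13374778 -0.02236546  0.19777383]
6.2 [ 0.7022 -0.0154  0.3526] [1.7998e+02 1.5000e-01 7.0900e+00] [ -3.9  -3.1 -12.1] 0.0419
back wall
[ 0.9999 -0.0084 -0.0074] 423 [ 0.1043 -0.0141  0.0362]
right wall
[ 3.1e-03  1.0e+00 -5.0e-04] 499 [ 0.005  -0.1257  0.0524]
0.12 237 0.1371
0.14 217 0.1376
0.16 243 0.1385
0.18 255 0.1382
0.2 269 0.1382
0.22 266 0.1379
0.24 284 0.138
0.26 286 0.1377
0.28 332 0.136
0.3 335 0.1353
```

drive_tool([
  [0.3, [0.002, 0, 0], 0],
  [0.3, [0, 0, 0], 0],
  [0.6, [0, 0, 0], 0],
  [0.7, [0, 0, 0], 0],
  [0.7, [0, 0, 0.03], 0],
  [0.7, [-0.03, -0.01, 0.04], 0],
  [0.7, [-0.05, -0.04, 0.0], 0],
  [0.7, [-0.05, -0.04, 0], 0],
  [0.7, [-0.05, -0.04, 0], 0],
  [0.7, [-0.04, -0.04, 0], 0],
])

```text
time: 7.55
ee_pos: [0.4911, -0.1712, 0.4161]
tcp_rot: [179.8, -1.0, 7.1]
wrist_force: [1.1, -1.2, 0.9]
opening: 0.0598
```

```bash
python3 lid.py; python3 - <<'E'
from h import *
p,d,K,W=grab('wrist'); st(); np.savez('w3.npz',p=p,d=d,K=K,W=W); save('w3',p)
E
```

```text
scene 2642
n [ 1.     -0.007   0.0041] lid angle 89.76540535072698 2254 s at [ 0.1382437  -0.00845643  0.21695075]
side 1012
n [ 1.     -0.0064  0.0013] lid angle 89.92308543595468 831 s at [ 0.13448275 -0.02332951  0.1983061 ]
7.65 [ 0.4898 -0.1731  0.4175] [179.72  -1.01   6.89] [ 0.8  0.5 -0.7] 0.0597
7.7 [ 0.4915 -0.1719  0.4169] [179.77  -1.     6.93] [-0.   0.1  0. ] 0.0598
```

View pics/w3.png

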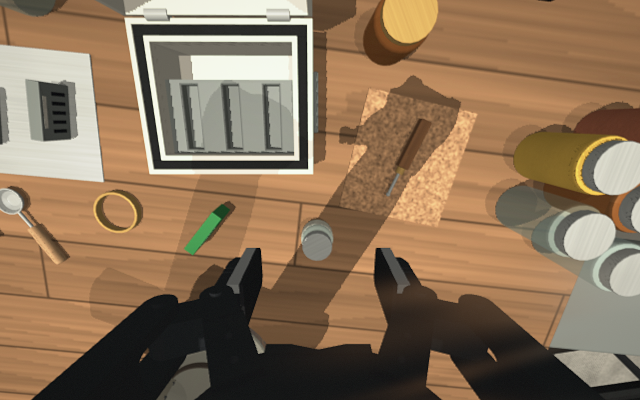

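```bash
python3 - <<'E'
from h import *
f=np.load('w3.npz');p,K,W=f['p'],f['K'],f['W']
hsv=cv2.cvtColor(p,cv2.COLOR_RGB2HSV)
m=((hsv[...,2]<60)).astype(np.uint8); m[:, :120]=0;m[:,330:]=0;m[:15]=0;m[180:]=0
cs,h=cv2.findContours(m,cv2.RETR_CCOMP,cv2.CHAIN_APPROX_NONE)
for i,c in enumerate(cs):
    a=cv2.contourArea(c)
    if a>3000:
        q=cv2.approxPolyDP(c,0.02*cv2.arcLength(c,True),True)[:,0]
        print(a,q.tolist()); X=np.array([ray(u,v,.0975,K,W)[:2] for u,v in c[:,0]])
        r=cv2.minAreaRect((X*1000).astype(np.float32)); print(r)
        print(np.array([ray(u,v,.0975,K,W)[:2] for u,v in q]).round(4).tolist())
for px in((425,120),(412,145),(400,172),(390,193)): print(px,ray(*px,.015,K,W).round(4))
E
```

```text
23118.5 [[132, 25], [155, 167], [307, 168], [306, 25]]
((572.6973876953125, -29.827346801757812), (194.33953857421875, 235.10418701171875), 6.876826763153076)
[[0.6546, 0.098], [0.4639, 0.0739], [0.4902, -0.1577], [0.6832, -0.1349]]
18887.0 [[142, 34], [296, 34], [300, 160], [161, 161]]
((572.8695678710938, -29.743896484375), (173.5631103515625, 215.14422607421875), 6.772134780883789)
[[0.6453, 0.0852], [0.6708, -0.1226], [0.5012, -0.1457], [0.4743, 0.0645]]
(425, 120) [ 0.5855 -0.3522  0.015 ]
(412, 145) [ 0.5406 -0.3386  0.015 ]
(400, 172) [ 0.4901 -0.327   0.015 ]
(390, 193) [ 0.4489 -0.3162  0.015 ]
```

drive_tool([
  [1, [-0.007, -0.053, -0.04], -7.3],
  [1, [-0.007, -0.053, -0.04], -7.3],
  [1, [-0.006, -0.052, -0.04], -7.3],
  [1, [0, 0, -0.04], 0],
  [1, [0, 0, 0], 0],
])

```text
time: 8.32
ee_pos: [0.4744, -0.3185, 0.2589]
tcp_rot: [180.0, -0.5, -14.8]
wrist_force: [0.8, -0.2, -0.1]
opening: 0.0856
```

```bash
python3 - <<'E'
from h import *
p,d,K,W=grab('wrist'); st(); np.savez('w4.npz',p=p,d=d,K=K,W=W); save('w4',p)
P=cloud(d,K,W)
m=(P[...,2]>0.012)&(P[...,2]<0.04)&(abs(P[...,0]-.52)<.12)&(abs(P[...,1]+.335)<.08)
q=P[m];v,u=np.where(m);print(len(q),u.min(),u.max(),v.min(),v.max(),np.median(q[:,2]))
print(cv2.minAreaRect((q[:,:2]*1000).astype(np.float32)))
t=q[q[:,2]>.017];r=cv2.minAreaRect((t[:,:2]*1000).astype(np.float32));print(r,cv2.boxPoints(r).tolist())
E
```

```text
8.38 [ 0.475  -0.3185  0.2617] [179.93  -0.7  -14.73] [-0.9 -0.1  0.1] 0.0851
1569 313 330 78 200 0.02286113380614252
((515.85595703125, -332.8584899902344), (19.96330451965332, 147.56541442871094), 73.66069030761719)
((516.6614379882812, -333.0946350097656), (19.96330451965332, 145.88661193847656), 73.66069030761719) [[443.8560485839844, -322.1523742675781], [583.8506469726562, -363.1939392089844], [589.466796875, -344.0368957519531], [449.47222900390625, -302.9953308105469]]
```

View pics/w4.png

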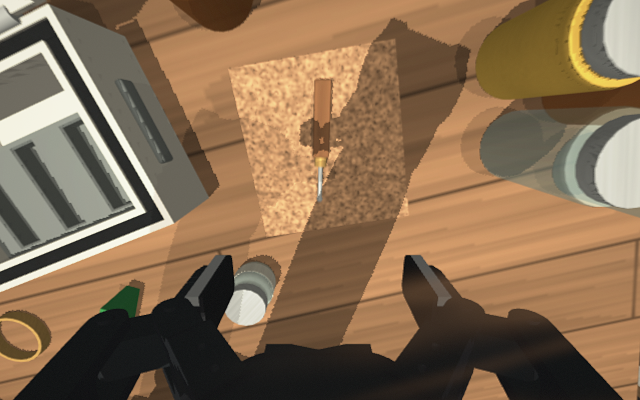

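drive_tool([
  [0.6, [0.02, -0.007, -0.04], -1.5],
  [0.6, [0.02, -0.007, -0.06], 0],
  [0.6, [0.02, -0.006, -0.06], 0],
  [0.6, [0, 0, -0.04], 0],
  [0.6, [0, 0, 0], 0],
  [0.6, [0, 0, 0], 0],
])

```text
time: 9.12
ee_pos: [0.5357, -0.3394, 0.0676]
tcp_rot: [179.8, -1.0, -16.2]
wrist_force: [-0.6, -0.3, 0.6]
opening: 0.0516
```

```bash
python3 - <<'E'
from h import *
p,d,K,W=grab('wrist'); st(); save('w5',p)
E
```

```text
9.18 [ 0.5357 -0.3396  0.0678] [179.81  -1.05 -16.25] [-0.3 -0.4 -0.3] 0.0511
```

View pics/w5.png

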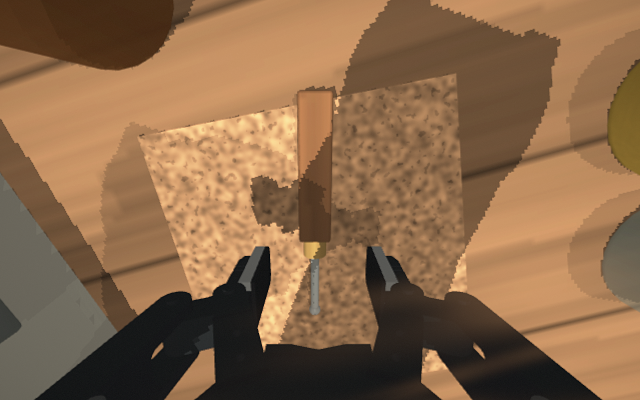

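The stylus has moved since the last picture, so the announced knock has happened: its rear end is now at the mat's far edge, around (316,92). I'll re-measure.

```bash
python3 - <<'E'
from h import *
p,d,K,W=grab('wrist'); st()
P=cloud(d,K,W)
m=(P[...,2]>0.012)&(P[...,2]<0.03)&(abs(P[...,0]-.55)<.12)&(abs(P[...,1]+.335)<.08)
m[:, :290]=0; m[:,345:]=0
q=P[m];v,u=np.where(m);print(len(q),u.min(),u.max(),v.min(),v.max(),np.median(q[:,2]))
print(cv2.minAreaRect((q[:,:2]*1000).astype(np.float32)))
k=v<235;r=cv2.minAreaRect((q[k][:,:2]*1000).astype(np.float32));print(r)
print(ray(298,92,.022,K,W),ray(333,92,.022,K,W),ray(301,240,.022,K,W),ray(329,240,.022,K,W))
E
```

```text
9.22 [ 0.5355 -0.3397  0.0675] [179.81  -1.04 -16.26] [0.8 0.3 0.3] 0.0514
5927 296 331 91 314 0.022890439547709057
((549.9435424804688, -341.2806091308594), (20.12622833251953, 147.24685668945312), 73.5787353515625)
((580.21044921875, -350.2109680175781), (20.11693572998047, 84.12940216064453), 73.60615539550781)
[ 0.62234526 -0.35369706  0.022     ] [ 0.61700681 -0.37206972  0.022     ] [ 0.5384943  -0.32954839  0.022     ] [ 0.53353387 -0.34647697  0.022     ]
```

drive_tool([
  [0.6, [0.033, -0.007, 0], 0],
  [0.6, [0, 0, -0.02], 0],
  [0.6, [0, 0, -0.015], 0],
  [0.6, [0, 0, -0.005], 0],
  [0.6, [0, 0, 0], 0],
])

```text
time: 9.85
ee_pos: [0.5663, -0.3459, 0.0235]
tcp_rot: [179.9, -0.7, -16.3]
wrist_force: [0.6, -0.1, -0.4]
opening: 0.0518
```

drive_tool([
  [0.6, [0.001, -0.001, 0.003], 0],
  [0.1, [0, 0, 0], 0],
  [0.1, [0, 0, 0], 0],
  [0.1, [0, 0, 0], 0],
  [0.1, [0, 0, 0], 0],
  [0.1, [0, 0, 0], 0],
], grip_force=30)

```text
time: 10.6
ee_pos: [0.5682, -0.3472, 0.0274]
tcp_rot: [179.9, -0.8, -16.3]
wrist_force: [-0.9, -0.2, 5.5]
opening: 0.0193
```

drive_tool([
  [0.1, [0, 0, 0.03], 0],
  [0.1, [0, 0, 0.05], 0],
  [0.1, [-0.01, 0.02, 0.05], 0],
  [0.1, [-0.025, 0.05, 0.003], 0],
  [0.1, [-0.025, 0.05, 0], 0],
  [0.1, [-0.025, 0.05, 0], 0],
  [0.1, [-0.025, 0.05, 0], 0],
  [0.1, [-0.02, 0.021, 0], 0],
  [0.1, [0, 0, 0], 0],
  [0.1, [0, 0, 0], 0],
], grip_force=30)

```text
time: 11.85
ee_pos: [0.435, -0.1184, 0.1598]
tcp_rot: [-179.6, -0.8, -15.4]
wrist_force: [0.1, -0.1, -1.2]
opening: 0.0194
```

```bash
python3 - <<'E'
from h import *
st();p,d,K,W=grab('wrist'); st(); save('w6',p)
p,d,K,W=grab('side'); save('s6',p,(220,60,440,240),3.5)
E
```

```text
11.85 [ 0.435  -0.1184  0.1598] [-179.61   -0.79  -15.4 ] [ 0.1 -0.1 -1.2] 0.0194
11.9 [ 0.435  -0.1185  0.1596] [-179.61   -0.76  -15.42] [ 0.4  1.1 -0.5] 0.019
```

View pics/w6.png

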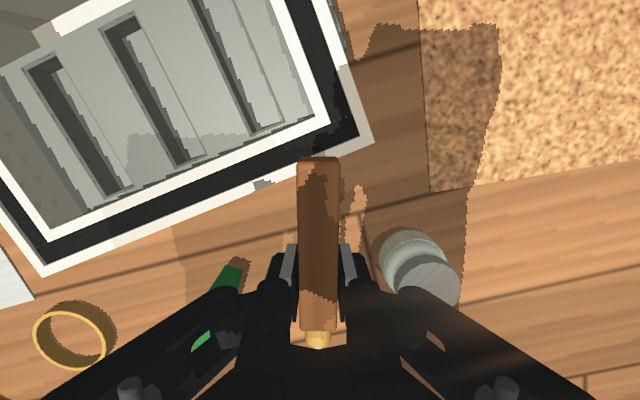

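View pics/s6.png

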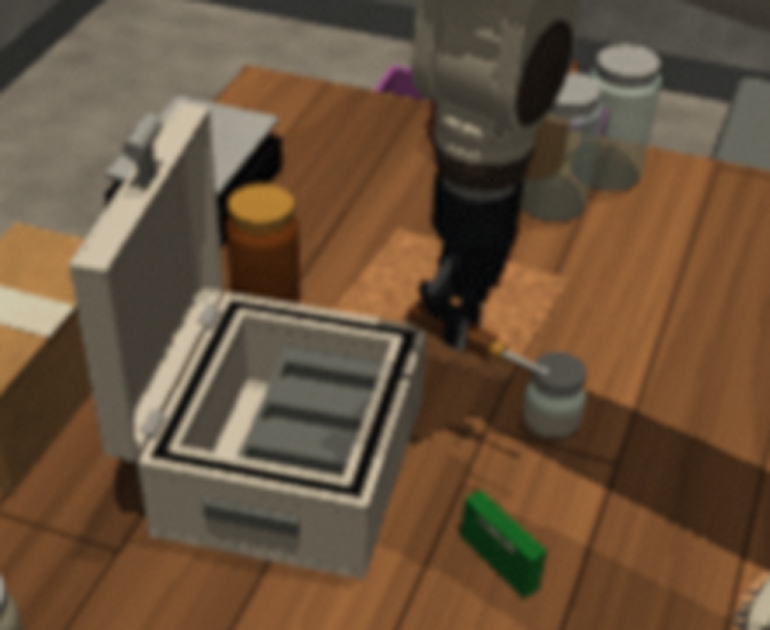

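drive_tool([
  [0.1, [0.003, 0.02, 0], 0],
  [0.1, [0, 0, -0.015], 0],
  [0.1, [0, 0, -0.015], 0],
  [0.1, [0, 0, -0.004], 0],
  [0.1, [0, 0, -0.004], 0],
  [0.1, [0, 0, -0.004], 0],
  [0.1, [0, 0, -0.003], 0],
  [0.1, [0, 0, 0], 0],
], grip_force=22)

```text
time: 12.95
ee_pos: [0.4339, -0.1091, 0.1149]
tcp_rot: [-179.1, -0.7, -14.6]
wrist_force: [-6.6, 1.8, 6.3]
opening: 0.0194
```

```bash
python3 - <<'E'
from h import *
st();p,d,K,W=grab('wrist'); st(); save('w7',p)
p,d,K,W=grab('side'); save('s7',p,(220,60,440,240),3.5)
E
```

```text
12.95 [ 0.4339 -0.1091  0.1149] [-179.12   -0.69  -14.58] [-6.6  1.8  6.3] 0.0194
13.0 [ 0.4338 -0.1091  0.1149] [-179.12   -0.69  -14.57] [-5.6  2.1  6.9] 0.0192
```

View pics/w7.png

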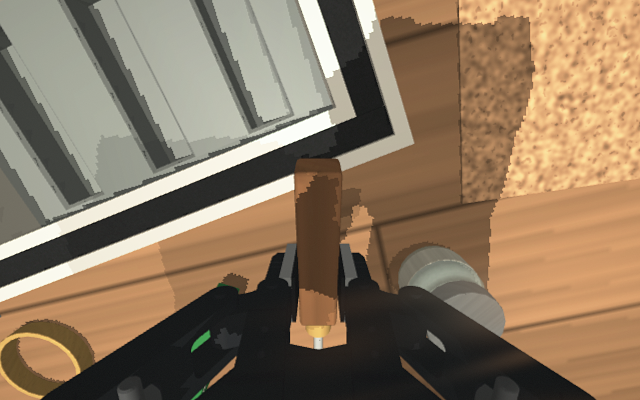

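View pics/s7.png

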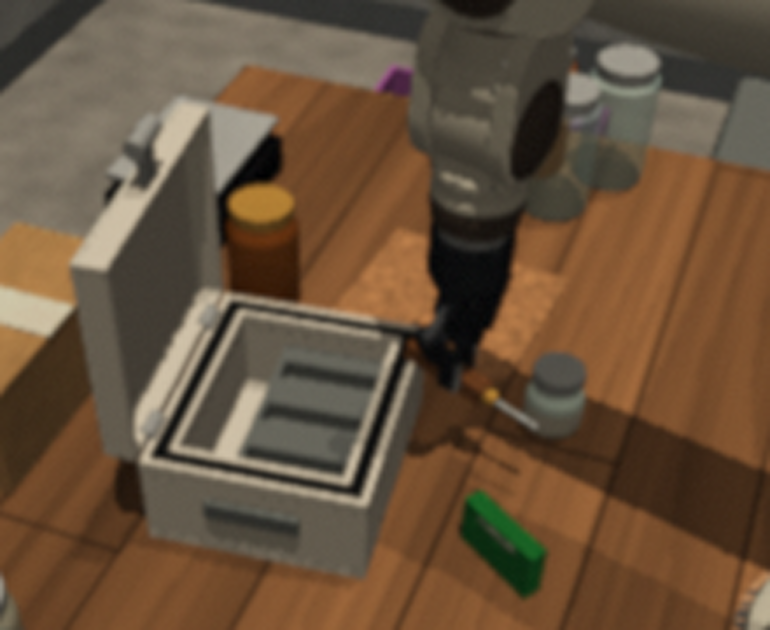

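drive_tool([
  [0.1, [0, 0, -0.003], 0],
  [0.1, [0, 0, -0.002], 0],
  [0.1, [0, 0, 0], 0],
  [0.1, [0, 0, 0], 0],
  [0.1, [-0.01, 0, 0.04], 0],
  [0.1, [0, 0, 0.03], 0],
  [0.1, [0, 0, 0], 0],
  [0.1, [0, 0, 0], 0],
], grip_force=22)

```text
time: 14.05
ee_pos: [0.4244, -0.1092, 0.1788]
tcp_rot: [-179.1, -0.7, -14.6]
wrist_force: [0.3, -0.4, -0.8]
opening: 0.0193
```

```bash
python3 - <<'E'
from h import *
st();p,d,K,W=grab('wrist'); st(); save('w8',p); np.savez('w8.npz',p=p,d=d,K=K,W=W)
p,d,K,W=grab('side'); save('s8',p,(220,60,440,240),3.5); np.savez('s8.npz',p=p,d=d,K=K,W=W)
p,d,K,W=grab('scene'); save('c8',p,(180,140,340,260),4.5); np.savez('c8.npz',p=p,d=d,K=K,W=W)
E
```

```text
14.05 [ 0.4244 -0.1092  0.1788] [-179.12   -0.7   -14.57] [ 0.3 -0.4 -0.8] 0.0193
14.1 [ 0.4242 -0.1092  0.1785] [-179.12   -0.66  -14.57] [ 0.1 -0.5 -1.3] 0.0193
```

View pics/c8.png

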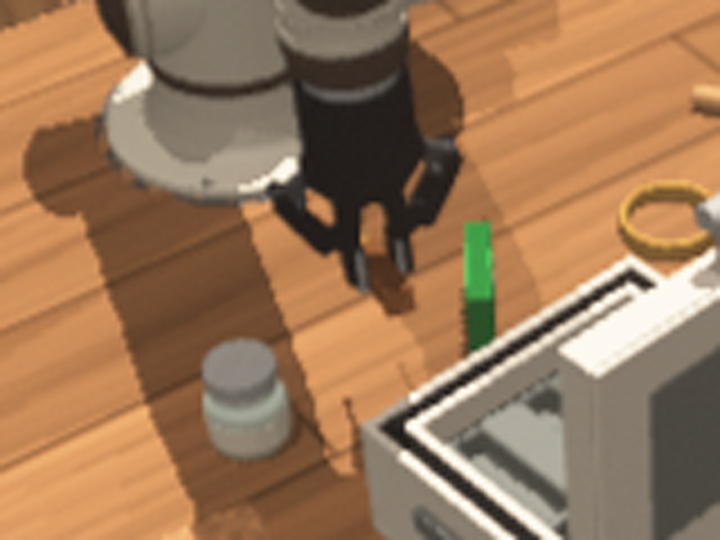

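View pics/s8.png

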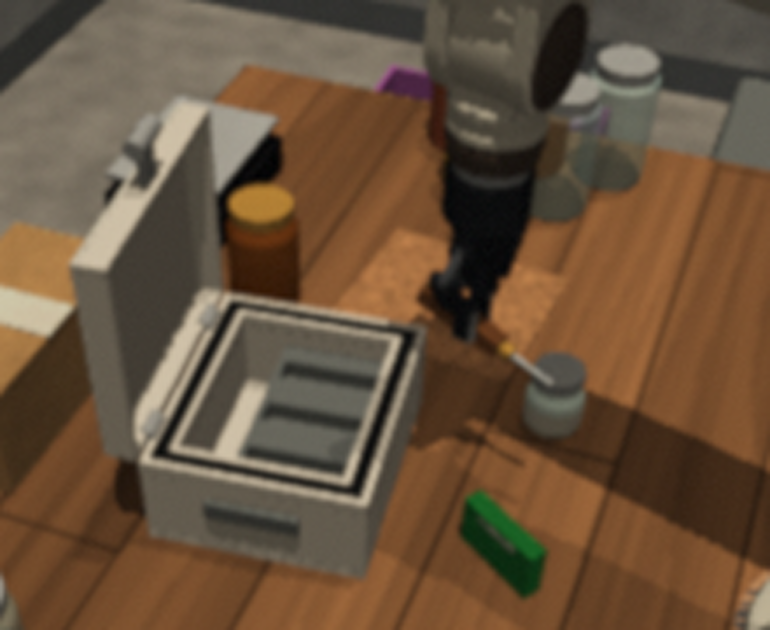

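```bash
python3 - <<'E'
from h import *
f=np.load('s8.npz');p,d,K,W=f['p'],f['d'],f['K'],f['W']
save('s8b',p,(330,125,400,185),11)
P=cloud(d,K,W)
o=np.array([.4242,-.1092]);a=np.radians(-14.6-1);u=np.array([np.cos(a),np.sin(a)]);n=np.array([-u[1],u[0]])
for v in range(140,175):
    for uu in range(335,385):
        X=P[v,uu]
        if not np.isfinite(X[0]): continue
        e=X[:2]-o; x=e@u;y=e@n
        if abs(y)<.013 and -.1<x<.06 and .1<X[2]<.2: print(uu,v,(x*1000).round(1),(y*1000).round(1),(X[2]*1000).round(1))
E
```

```text
342 141 49.6 4.1 189.3
341 142 49.0 10.6 189.5
342 142 48.3 5.7 186.8
341 143 48.7 10.6 185.7
342 143 45.3 10.1 187.0
343 143 42.9 7.9 186.8
359 143 -4.6 -10.5 197.8
342 144 43.3 12.9 185.7
343 144 40.6 11.3 186.0
354 144 11.3 -7.6 188.1
358 144 -0.8 -11.8 191.2
359 144 -5.7 -9.2 195.2
339 145 54.6 12.5 176.0
340 145 51.6 11.2 176.6
341 145 46.8 12.9 180.0
342 145 43.6 11.9 180.9
343 145 39.6 12.4 183.1
358 145 -2.8 -8.8 190.1
359 145 -5.2 -10.8 190.0
360 145 -10.1 -8.4 193.8
340 146 50.9 12.1 173.4
342 146 42.9 12.7 177.7
344 146 36.3 11.2 179.9
358 146 -4.5 -6.4 188.4
359 146 -5.7 -10.7 186.3
360 146 -11.6 -6.4 191.9
343 147 39.0 12.4 175.3
344 147 36.4 10.7 175.5
357 147 -1.4 -6.2 183.0
358 147 -2.6 -10.6 180.9
359 147 -8.6 -6.2 186.6
360 147 -9.7 -10.7 184.2
343 148 38.6 12.8 171.7
344 148 35.9 11.1 171.9
345 148 33.5 8.8 171.7
357 148 -1.5 -6.8 178.7
358 148 -4.7 -7.4 179.9
359 148 -7.9 -8.2 180.9
360 148 -10.8 -9.3 181.6
343 149 38.8 12.0 167.0
344 149 34.6 12.7 169.4
347 149 24.2 11.5 173.8
357 149 -0.5 -9.3 172.6
358 149 -5.2 -7.3 176.1
359 149 -9.1 -6.6 178.5
360 149 -9.4 -1
[... 2352 characters left out ...]

363 162 -37.2 9.0 149.6
364 162 -40.8 9.1 151.6
365 162 -45.3 11.3 155.5
366 162 -45.3 4.3 150.7
367 162 -49.0 4.7 152.9
368 162 -50.5 0.7 150.9
367 163 -49.5 4.9 149.1
368 163 -53.2 5.2 151.3
369 163 -54.4 0.6 148.8
369 164 -56.1 3.0 147.1
370 164 -59.8 3.5 149.4
371 164 -62.1 1.3 149.2
370 165 -60.5 3.9 145.9
371 165 -63.1 2.2 146.1
372 165 -66.0 1.1 146.9
371 166 -65.6 6.3 146.1
372 166 -67.8 3.9 145.6
373 166 -69.2 -0.6 143.2
373 167 -72.1 4.6 144.3
374 167 -74.0 1.3 142.9
375 167 -76.1 -1.4 142.1
374 168 -75.1 2.6 140.2
375 168 -78.8 3.0 142.5
376 168 -80.8 0.1 141.5
375 169 -79.3 3.1 138.6
376 169 -82.8 3.3 140.6
377 169 -84.6 -0.2 139.1
376 170 -83.0 2.6 136.0
377 170 -87.1 4.2 139.4
```

View pics/s8b.png

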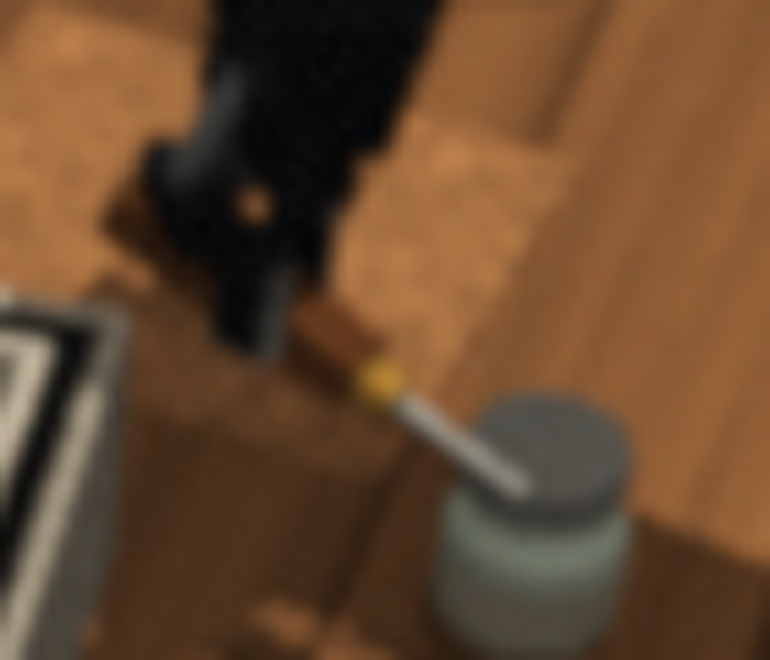

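drive_tool([
  [0.1, [0.03, 0.023, 0], -7.7],
  [0.1, [0.03, 0.023, 0], -7.7],
  [0.1, [0.03, 0.023, 0], -7.7],
  [0.1, [0.03, 0.023, 0], -7.7],
  [0.1, [0.032, 0.024, -0.002], -7.6],
  [0.1, [0, 0, 0], 0],
  [0.1, [0, 0, 0], 0],
], grip_force=60)

```text
time: 15.08
ee_pos: [0.4608, -0.2305, 0.1772]
tcp_rot: [-168.2, -0.3, -32.5]
wrist_force: [-0.5, -0.3, -0.3]
opening: 0.0186
```

```bash
python3 - <<'E'
from h import *
st();p,d,K,W=grab('wrist'); st(); save('w9',p); np.savez('w9.npz',p=p,d=d,K=K,W=W)
p,d,K,W=grab('side'); save('s9',p,(240,100,390,220),5); np.savez('s9.npz',p=p,d=d,K=K,W=W)
E
```

```text
15.07 [ 0.4608 -0.2305  0.1772] [-168.24   -0.31  -32.5 ] [-0.5 -0.3 -0.3] 0.0186
15.12 [ 0.461  -0.2303  0.1774] [-168.23   -0.34  -32.46] [ 1.  -0.6 -0.5] 0.0185
```

View pics/w9.png

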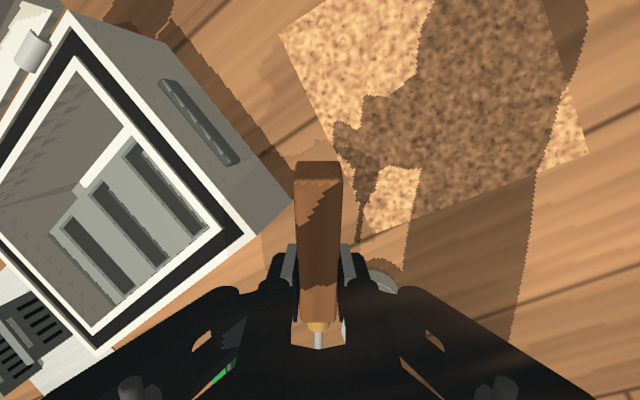

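View pics/s9.png

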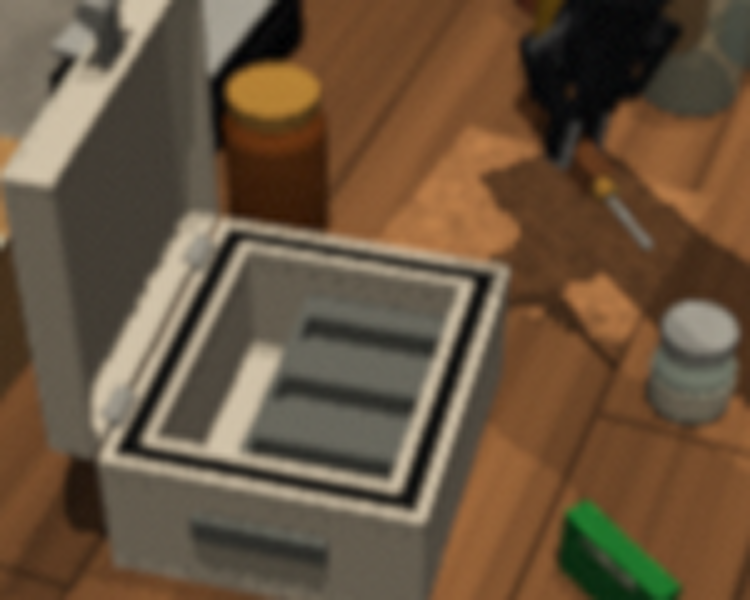

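```bash
python3 - <<'E'
from workcell import monitor
o=monitor.get_obs(); print(o['q'].round(1),o['joint_efforts'].round(1),o['torque'].round(2))
E
```

```text
[-32.5  -1.4  -5.4  85.6  11.8 179.9] [ -0.4 -45.5  47.3  -0.1   0.7  -0. ] [-0.15  0.12 -0.02]
```

Joint 6 is at its limit: q6 = q1 - yaw + 180, so yaw has to stay at or above q1. I'll turn back the positive way and see whether the tool levels out.

drive_tool([
  [0.1, [0, 0, 0.01], 8],
  [0.1, [0, 0, 0], 8],
  [0.1, [0, 0, 0], 8],
  [0.1, [0, 0, 0], 0],
])

```text
time: 15.68
ee_pos: [0.4615, -0.2302, 0.1876]
tcp_rot: [-168.2, -0.4, -8.5]
wrist_force: [0.1, 0.7, -0.1]
opening: 0.0186
```

```bash
python3 - <<'E'
from h import *
st(); print(monitor.get_obs()['q'].round(1))
E
```

```text
15.68 [ 0.4615 -0.2302  0.1876] [-168.22   -0.36   -8.49] [ 0.1  0.7 -0.1] 0.0186
[-32.1   3.3   0.4  91.5  10.9 156. ]
```

```bash
cat >> h.py <<'E'
C=np.array([.5728,-.0298]); A=np.radians(6.85); EX=np.array([np.cos(A),np.sin(A)]); EY=np.array([-np.sin(A),np.cos(A)])
def bw(s,t): return C+s*EX+t*EY
def wb(x): e=np.asarray(x)[:2]-C; return np.array([e@EX,e@EY])
def tip(o=None,tt=(-.086,-.0015,.0425)):
    o=o or monitor.get_obs(); return o['ee_pos']+R.from_euler('xyz',o['tcp_rot'],degrees=True).apply(tt)
E
python3 - <<'E'
from h import *
off=R.from_euler('xyz',[-168.2,-.4,67],degrees=True).apply((-.086,-.0015,.0425))
print(off); w=bw(-.034,.111); print(w, 'TCP', w-off[:2], .1055+.013-off[2])
E
```

```text
[-0.04284118 -0.07492653 -0.0418945 ]
[0.52580368 0.07635246] TCP [0.56864485 0.15127899] 0.16039450199728994
```

drive_tool([
  [0.1, [0.011, 0.042, 0], 8.4],
  [0.1, [0.011, 0.042, 0], 8.4],
  [0.1, [0.011, 0.042, 0], 8.4],
  [0.1, [0.012, 0.042, 0], 8.4],
  [0.1, [0.012, 0.042, 0], 8.4],
  [0.1, [0.012, 0.043, 0], 8.4],
  [0.1, [0.012, 0.043, 0], 8.4],
  [0.1, [0.013, 0.043, 0], 8.4],
  [0.1, [0.013, 0.042, -0.012], 8.3],
  [0.1, [0, 0, 0], 0],
])

```text
time: 16.92
ee_pos: [0.5678, 0.1534, 0.1741]
tcp_rot: [-168.1, -0.3, 67.1]
wrist_force: [0.6, -0.1, -0.3]
opening: 0.0189
```

```bash
python3 - <<'E'
from h import *
p,d,K,W=grab('side');st(); t=tip(); print('tip est',t,wb(t),proj(t,K,W),monitor.get_obs()['q'].round(0)); save('s10',p,(240,80,400,200),5); np.savez('s10.npz',p=p,d=d,K=K,W=W)
p,d,K,W=grab('scene'); print(proj(t,K,W));save('c10',p,(240,120,400,240),5); np.savez('c10.npz',p=p,d=d,K=K,W=W)
E
```

```text
16.98 [0.5677 0.1518 0.1749] [-168.17   -0.32   66.97] [ 0.5  0.1 -1.5] 0.0184
tip est [0.52476122 0.07685603 0.13315389] [-0.03497496  0.11162431] (np.float64(303.76348407550006), np.float64(189.3398449456556)) [ 12.  19.  17.  97.   7. 124.]
(np.float64(331.8292418988677), np.float64(200.97017483510717))
```

View pics/s10.png

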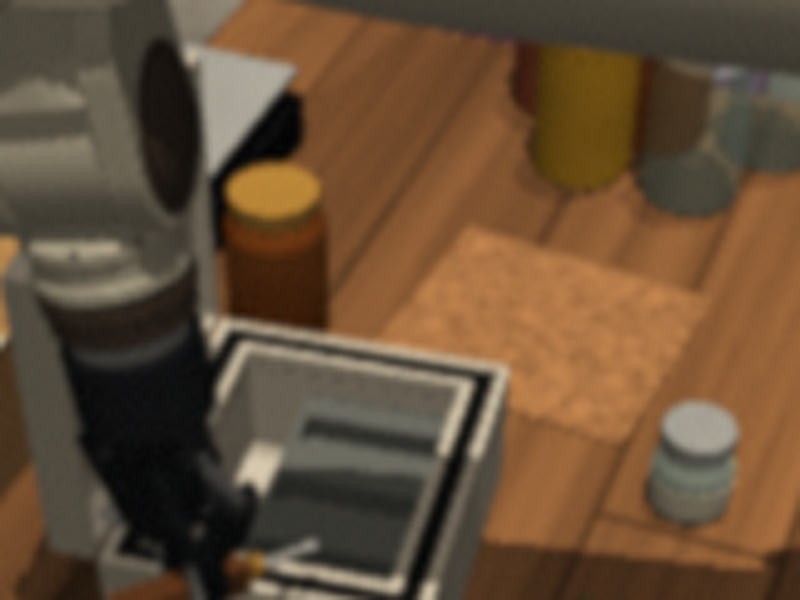

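View pics/c10.png

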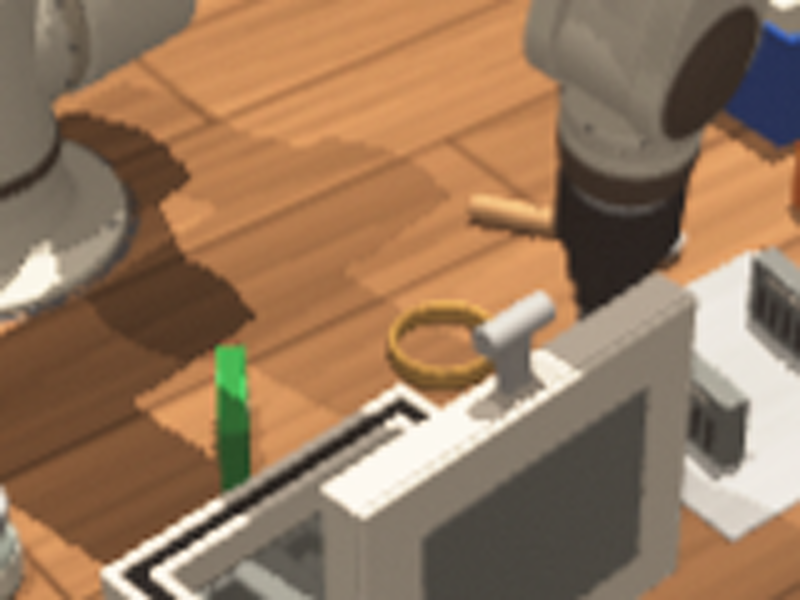

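```bash
python3 - <<'E'
from h import *
f=np.load('s10.npz');p,d,K,W=f['p'].copy(),f['d'],f['K'],f['W']
P=cloud(d,K,W); print(P[187:191,300:306,:].round(4)[...,:].reshape(-1,3))
p=cv2.resize(p[130:230,240:360],None,fx=6,fy=6,interpolation=cv2.INTER_CUBIC)
for s,t in((-.036,.111),(-.091,.111),(-.091,.05),(-.091,0),(-.091,-.06),(-.091,-.111)):
    u,v=proj(np.append(bw(s,t),.0975),K,W); cv2.circle(p,(int((u+.5-240)*6),int((v+.5-130)*6)),3,(255,0,0),-1)
save('s10b',p)
E
```

```text
[[0.5679 0.0106 0.066 ]
 [0.5649 0.0091 0.0657]
 [0.5605 0.0109 0.069 ]
 [0.5584 0.0076 0.0667]
 [0.5542 0.0088 0.0694]
 [0.5519 0.0061 0.0677]
 [0.5644 0.0184 0.0699]
 [0.5614 0.0171 0.0698]
 [0.5292 0.0795 0.1397]
 [0.5276 0.0758 0.1368]
 [0.5527 0.0124 0.0686]
 [0.5492 0.0123 0.0698]
 [0.5337 0.0844 0.1383]
 [0.5311 0.0829 0.1379]
 [0.5277 0.0831 0.1393]
 [0.5244 0.0832 0.1407]
 [0.5509 0.0167 0.0686]
 [0.548  0.0154 0.0685]
 [0.5315 0.0893 0.1395]
 [0.5296 0.0864 0.1375]
 [0.528  0.0826 0.1345]
 [0.5249 0.0822 0.1353]
 [0.5491 0.0211 0.0689]
 [0.5476 0.0163 0.0649]]
```

View pics/s10b.png

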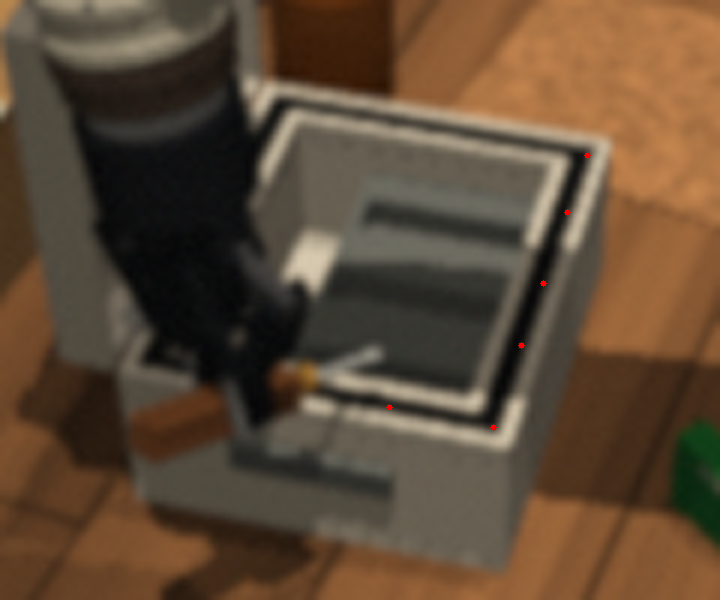

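```bash
python3 - <<'E'
from h import *
for n in('w8','w9','w3','c10'):
    f=np.load(n+'.npz');p,K,W=f['p'],f['K'],f['W']
    g=cv2.cvtColor(p,cv2.COLOR_RGB2GRAY).astype(float)
    def band(s0,t0,ds,dt):
        # sample profile across band, return dark-centre offset (mm)
        off=np.arange(-.0115,.0116,.0005);vals=[]
        for o in off:
            u,v=proj(np.append(bw(s0+ds*o,t0+dt*o),.0975),K,W)
            if not(1<u<638 and 1<v<398): return None
            vals.append(cv2.getRectSubPix(g.astype(np.float32),(1,1),(u,v))[0,0])
        vals=np.array(vals); lo,hi=vals.min(),vals.max()
        if lo>60 or hi-lo<60: return None
        k=vals<(lo+min(vals[0:3].max(),vals[-3:].max()))/2; 
        if k[0] or k[-1]: return None
        return off[k].mean()*1000,k.sum()*.5
    for name,L in (('front',[(-.091,t,1,0) for t in np.arange(-.1,.11,.02)]),('left',[(s,.111,0,1) for s in np.arange(-.08,.09,.02)]),('right',[(s,-.111,0,1) for s in np.arange(-.08,.09,.02)]),('back',[(.091,t,1,0) for t in np.arange(-.1,.11,.02)])):
        r=[band(*q) for q in L]; print(n,name,[None if x is None else (round(float(x[0]),1),float(x[1])) for x in r])
E
```

```text
w8 front [(-1.0, 13.5), (-1.0, 13.5), (-1.0, 13.5), (-1.0, 13.5), (-1.0, 13.5), (-1.0, 13.5), (-1.0, 13.5), (-1.0, 13.5), (-1.0, 13.5), (-1.0, 13.5), (-1.0, 13.5)]
w8 left [(2.5, 13.5), (2.5, 13.5), (2.5, 13.5), (2.5, 13.5), None, None, None, None, None]
w8 right [(-1.0, 13.5), (-1.0, 13.5), (-1.0, 13.5), None, None, None, None, None, None]
w8 back [None, None, None, None, None, None, None, None, None, None, None]
w9 front [(-1.0, 13.5), (-0.7, 14.0), (-1.0, 13.5), (-0.7, 14.0), (-1.0, 13.5), (-1.0, 13.5), (-1.0, 13.5), (-1.0, 13.5), (-1.0, 13.5), (-1.0, 13.5), (-0.7, 14.0)]
w9 left [(3.8, 8.0), (3.8, 8.0), (3.8, 8.0), (3.8, 9.0), (3.8, 8.0), (3.3, 8.0), (3.5, 8.5), None, None]
w9 right [(1.5, 13.5), (1.5, 13.5), (1.5, 13.5), (1.5, 13.5), (1.5, 13.5), (1.5, 13.5), (1.5, 13.5), (1.5, 13.5), (1.5, 13.5)]
w9 back [(2.3, 14.0), (2.3, 14.0), (2.0, 13.5), (2.0, 13.5), (2.0, 13.5), (2.0, 13.5), None, None, None, None, None]
w3 front [(-0.7, 13.0), (-0.7, 13.0), (-0.7, 13.0), (-0.7, 13.0), (-0.7, 13.0), (-0.7, 13.0), (-0.7, 13.0), (-0.7, 13.0), (-0.7, 13.0), (-0.7, 13.0), (-0.7, 13.0)]
w3 left [(1.0, 12.5), (1.0, 13.5), (1.0, 13.5), (0.8, 13.0), (1.3, 13.0), (1.0, 12.5), (1.0, 13.5), (1.0, 13.5), (1.3, 13.0)]
w3 right [(-0.5, 13.5), (-0.5, 13.5), (-0.5, 13.5), (-0.5, 13.5), (-0.5, 13.5), (-0.5, 13.5), (-0.2, 13.0), (-0.5, 13.5), (-0.5, 13.5)]
w3 back [(0.3, 13.0), (0.5, 12.5), (0.3, 13.0), (0.3, 13.0), (0.3, 13.0), (0.3, 13.0), (0.3, 13.0), (0.3, 13.0), (0.3, 13.0), (0.3, 13.0), (0.3, 13.0)]
c10 front [(-3.0, 10.5), (-3.0, 9.5), (-3.2, 10.0), (-3.0, 9.5), (-3.0, 9.5), (-3.0, 10.5), (-2.5, 10.5), (-3.5, 9.5), (-3.2, 10.0), (-2.7, 11.0), None]
c10 left [(2.5, 10.5), None, None, None, None, None, None, None, None]
c10 right [(1.8, 11.0), (1.5, 11.5), (1.5, 11.5), (1.5, 11.5), (1.8, 11.0), (1.3, 11.0), (1.8, 11.0), (1.5, 11.5), (1.8, 9.0)]
c10 back [None, None, None, None, None, None, None, None, None, None, None]
```

drive_tool([
  [0.1, [0, 0, -0.014], 0],
  [0.1, [0, 0, -0.01], 0],
  [0.1, [0, 0, -0.004], 0],
  [0.1, [0, 0, 0], 0],
  [0.1, [0, 0, 0], 0],
])

```text
time: 17.65
ee_pos: [0.5682, 0.15, 0.1481]
tcp_rot: [-168.2, -0.4, 67.0]
wrist_force: [0.0, -0.7, -0.6]
opening: 0.019
```

```bash
cat > ck.py <<'E'
from h import *
import sys
n=sys.argv[1]
F=[];T=[]
for i in range(3):
    p,d,K,W=grab('side'); o=monitor.get_obs(); F.append(o['wrist_force'])
t=tip(); st(); print('F',np.mean(F,0).round(2),'tip',t.round(4),wb(t).round(4)); u,v=proj(t,K,W)
p=p.copy(); b=(int(u)-30,int(v)-22,int(u)+30,int(v)+22)
p=cv2.resize(p[b[1]:b[3],b[0]:b[2]],None,fx=10,fy=10,interpolation=cv2.INTER_CUBIC)
cv2.circle(p,(int((u+.5-b[0])*10),int((v+.5-b[1])*10)),3,(255,0,0),-1)
save(n,p)
E
python3 ck.py s11
```

```text
17.8 [0.5683 0.1502 0.1481] [-168.24   -0.4    66.98] [ 0.3  0.2 -1. ] 0.0185
F [ 0.05 -0.18 -0.43] tip [0.5254 0.0752 0.1061] [-0.0345  0.1099]
```

View pics/s11.png

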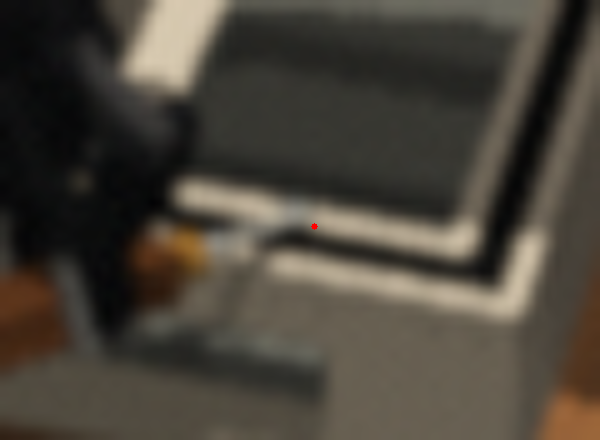

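drive_tool([
  [0.1, [0, 0.001, -0.002], 0],
  [0.1, [0, 0, -0.002], 0],
  [0.1, [0, 0, -0.001], 0],
  [0.1, [0, 0, 0], 0],
  [0.1, [0, 0, 0], 0],
])

```text
time: 18.42
ee_pos: [0.5681, 0.1511, 0.1427]
tcp_rot: [-168.2, -0.4, 67.0]
wrist_force: [1.1, 0.3, -0.1]
opening: 0.0186
```

```bash
python3 ck.py s12
```

```text
18.57 [0.5681 0.1512 0.1428] [-168.22   -0.38   66.98] [-0.3  0.3 -0.6] 0.0185
F [-0.27 -0.07 -0.69] tip [0.5253 0.0762 0.1009] [-0.0346  0.1109]
```

View pics/s12.png

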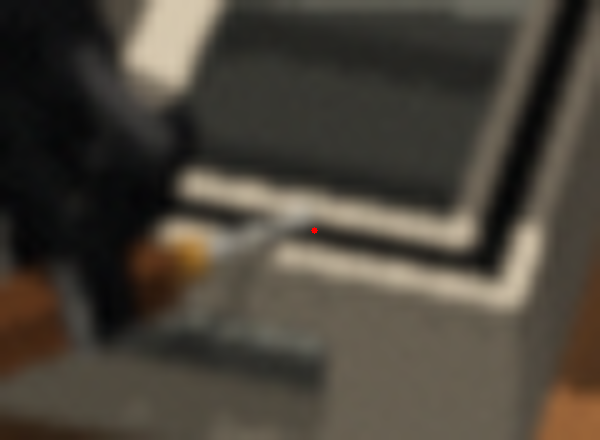

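drive_tool([
  [0.1, [0, 0, -0.001], 0],
  [0.1, [0, 0, -0.001], 0],
  [0.1, [0, 0, 0], 0],
])

```text
time: 18.95
ee_pos: [0.568, 0.1511, 0.1405]
tcp_rot: [-168.2, -0.4, 67.0]
wrist_force: [0.2, -0.5, -0.3]
opening: 0.0183
```

```bash
python3 ck.py s13
```

```text
19.1 [0.5681 0.1511 0.1407] [-168.21   -0.38   66.98] [-0.3 -0.3  0.1] 0.0187
F [-0.2  -0.35  0.02] tip [0.5252 0.0762 0.0988] [-0.0346  0.1109]
```

drive_tool([
  [0.1, [0, 0, -0.001], 0],
  [0.1, [0, 0, -0.001], 0],
  [0.1, [0, 0, 0], 0],
])

```text
time: 19.48
ee_pos: [0.5681, 0.1512, 0.1387]
tcp_rot: [-168.2, -0.4, 67.0]
wrist_force: [-0.1, 0.1, -0.2]
opening: 0.0185
```

```bash
python3 ck.py s14
```

```text
19.62 [0.5681 0.1512 0.1388] [-168.22   -0.38   66.98] [-0.5  0.3 -0.1] 0.0185
F [-0.21  0.32  0.02] tip [0.5252 0.0762 0.0969] [-0.0346  0.1109]
```

View pics/s14.png

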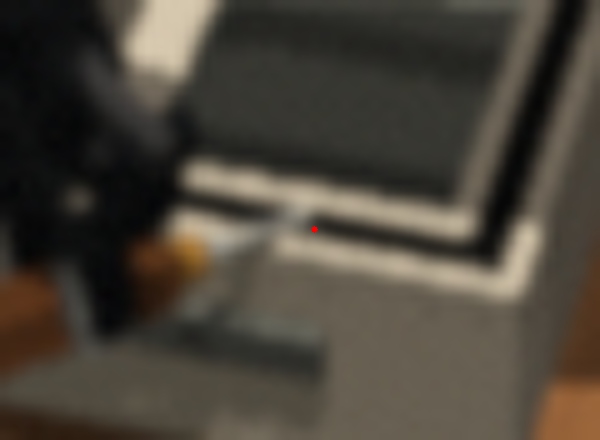

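```bash
cat > ft.py <<'E'
from h import *
F=[];T=[];Z=[]
for i in range(8):
    eyes.camera('wrist'); o=monitor.get_obs(); F.append(o['wrist_force']);T.append(o['torque']);Z.append(o['ee_pos'])
Rm=R.from_euler('xyz',o['tcp_rot'],degrees=True)
print('F',np.mean(F,0).round(2),'sd',np.std(F,0).round(2),'T tool',Rm.inv().apply(np.mean(T,0)).round(4),'sd',np.std(T,0).round(3),'tcp',np.mean(Z,0).round(4),o['time'])
E
python3 ft.py
```

```text
F [0.32 0.11 0.32] sd [0.44 0.4  0.38] T tool [-0.1791  0.0049  0.0306] sd [0.023 0.019 0.039] tcp [0.5681 0.1511 0.1387] 20.025
```

drive_tool([
  [0.1, [0, 0, -0.001], 0],
  [0.1, [0, 0, 0], 0],
])

```text
time: 20.27
ee_pos: [0.5681, 0.1512, 0.1378]
tcp_rot: [-168.2, -0.4, 67.0]
wrist_force: [0.3, 0.7, 2.0]
opening: 0.0185
```

```bash
python3 ft.py
```

```text
F [0.45 0.87 1.6 ] sd [0.42 0.75 0.53] T tool [-0.0622  0.033   0.0498] sd [0.041 0.03  0.037] tcp [0.5681 0.1512 0.1378] 20.675
```

```bash
sed -i "s/^print('F'/print('raw T',np.mean(T,0).round(3));print('F'/" ft.py; python3 ft.py; python3 ck.py s15
```

```text
raw T [ 0.023 -0.074 -0.049]
F [0.34 1.26 2.1 ] sd [0.29 0.62 0.36] T tool [-0.059   0.0591  0.0376] sd [0.032 0.024 0.041] tcp [0.5681 0.1512 0.1377] 21.075
21.23 [0.5681 0.1512 0.1377] [-168.22   -0.38   66.98] [0.3 1.5 2.8] 0.0187
F [0.36 1.32 2.39] tip [0.5253 0.0762 0.0958] [-0.0346  0.111 ]
```

View pics/s15.png

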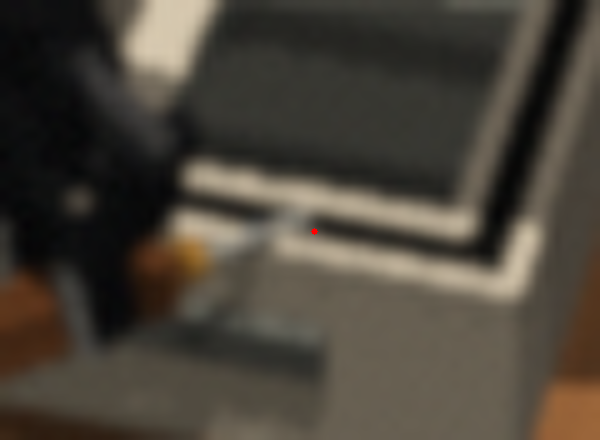

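```bash
sed -i 's/tt=(-.086,-.0015,.0425)/tt=(-.087,-.0015,.0385)/' h.py; python3 - <<'E'
from h import *
o=monitor.get_obs(); t=tip(o); print(t,wb(t))
off=R.from_euler('xyz',[-168.2,-.4,52],degrees=True).apply((-.087,-.0015,.0385))
w=bw(-.034,.112); print('dTCP',np.append(w,.108)-off-o['ee_pos'])
E
```

```text
[0.52560419 0.07497476 0.0997573 ] [-0.03436238  0.10965592]
dTCP [ 0.01833272 -0.01122261  0.00826438]
```

drive_tool([
  [0.1, [0, 0, 0.008], 0],
  [0.1, [0.009, -0.005, 0], -7.5],
  [0.1, [0.009, -0.006, 0], -7.5],
  [0.1, [0, 0, 0], 0],
  [0.1, [0, 0, 0], 0],
])

```text
time: 21.85
ee_pos: [0.5858, 0.1402, 0.1458]
tcp_rot: [-168.2, -0.4, 52.1]
wrist_force: [0.2, -1.2, -0.0]
opening: 0.019
```

```bash
python3 ck.py s16; python3 ft.py
```

```text
22.0 [0.5859 0.1404 0.1457] [-168.21   -0.37   52.09] [-0.3  1.1 -0.6] 0.0187
F [ 0.1   0.36 -0.58] tip [0.5252 0.0777 0.1078] [-0.0345  0.1124]
raw T [-0.134 -0.179  0.016]
F [-0.29 -0.15 -0.41] sd [0.39 0.51 0.44] T tool [-0.2233  0.0014 -0.0182] sd [0.026 0.032 0.026] tcp [0.586  0.1403 0.1457] 22.4
```

View pics/s16.png

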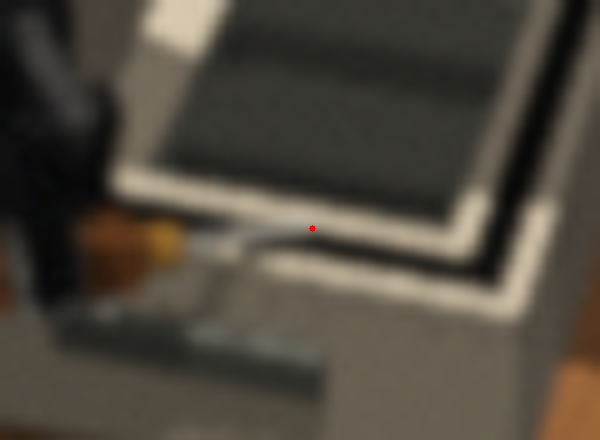

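drive_tool([
  [0.1, [0, 0, -0.003], 0],
  [0.1, [0, 0, -0.002], 0],
  [0.1, [0, 0, -0.001], 0],
  [0.1, [0, 0, 0], 0],
])

```text
time: 22.9
ee_pos: [0.586, 0.1401, 0.1396]
tcp_rot: [-168.2, -0.4, 52.0]
wrist_force: [-0.6, 0.1, 0.1]
opening: 0.0187
```

```bash
python3 ft.py
```

```text
raw T [-0.139 -0.156 -0.009]
F [-0.07  0.12 -0.42] sd [0.49 0.34 0.66] T tool [-0.2082 -0.0114  0.0103] sd [0.042 0.026 0.016] tcp [0.5861 0.1401 0.1398] 23.3
```

drive_tool([
  [0.1, [0, 0, -0.001], 0],
  [0.1, [0, 0, 0], 0],
])

```text
time: 23.55
ee_pos: [0.5861, 0.1402, 0.1387]
tcp_rot: [-168.2, -0.4, 52.0]
wrist_force: [0.8, 0.0, -0.0]
opening: 0.0187
```

```bash
python3 ft.py; python3 ck.py s17
```

```text
raw T [-0.122 -0.146  0.001]
F [0.28 0.05 0.44] sd [0.25 0.55 0.49] T tool [-0.1898 -0.0062 -0.0006] sd [0.02  0.029 0.031] tcp [0.5861 0.1402 0.1387] 23.95
24.1 [0.5861 0.1402 0.1387] [-168.22   -0.38   51.98] [-0.1 -0.3 -0.4] 0.0185
F [ 0.47  0.02 -0.34] tip [0.5253 0.0776 0.1008] [-0.0343  0.1123]
```

View pics/s17.png

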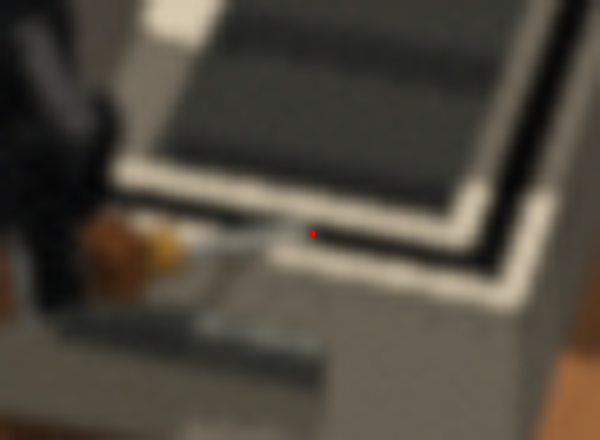

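drive_tool([
  [0.1, [0, 0, -0.001], 0],
  [0.1, [0, 0, 0], 0],
])

```text
time: 24.35
ee_pos: [0.5862, 0.1402, 0.138]
tcp_rot: [-168.2, -0.4, 52.0]
wrist_force: [1.1, 0.6, 3.5]
opening: 0.0184
```

```bash
python3 ft.py
```

```text
raw T [-0.001 -0.043 -0.079]
F [0.84 1.26 2.99] sd [0.49 0.58 0.7 ] T tool [-0.0351  0.0411  0.0718] sd [0.035 0.018 0.036] tcp [0.5862 0.1402 0.1379] 24.75
```

drive_tool([
  [0.1, [0, 0, -0.001], 0],
  [0.1, [0, 0, 0], 0],
])

```text
time: 25.0
ee_pos: [0.5862, 0.1403, 0.1371]
tcp_rot: [-168.2, -0.4, 52.0]
wrist_force: [0.1, 1.1, 6.3]
opening: 0.0182
```

```bash
python3 ft.py
```

```text
raw T [ 0.019  0.185 -0.103]
F [1.1  1.82 5.85] sd [0.47 0.54 0.34] T tool [ 0.1563 -0.0755  0.1218] sd [0.035 0.035 0.023] tcp [0.5863 0.1403 0.1372] 25.4
```

drive_tool([
  [0.1, [0, 0, 0.002], 0],
  [0.1, [0, 0, 0.002], 0],
  [0.1, [0, 0, 0], 0],
])

```text
time: 25.78
ee_pos: [0.586, 0.14, 0.1404]
tcp_rot: [-168.2, -0.3, 52.0]
wrist_force: [0.0, -0.1, -0.4]
opening: 0.0188
```

```bash
cat > sd.py <<'E'
from h import *
import sys
D=[];I=[]
for i in range(6):
    p,d,K,W=grab('side'); D.append(d); I.append(p.astype(float))
d=np.mean(D,0); p=np.mean(I,0); st(); t=tip(); print('tip model',wb(t).round(4),t[2].round(4),'px',np.round(proj(t,K,W),1))
np.savez('sd.npz',p=p.astype(np.uint8),d=d,K=K,W=W)
P=cloud(d,K,W); u0,v0=map(int,np.round(proj(t,K,W)))
g=p.mean(2)
for v in range(v0-8,v0+9):
    row=[]
    for u in range(u0-14,u0+6):
        b=wb(P[v,u]); row.append('%d,%d/%d'%(b[1]*1000,P[v,u,2]*1000,g[v,u]))
    print(v,' '.join(row))
print('cols',u0-14,u0+5)
# wall reference: columns to the right of the tip
for u in (u0+8,u0+14,u0+20):
    print(u,[(v,'%d,%d/%d'%(wb(P[v,u])[1]*1000,P[v,u,2]*1000,g[v,u])) for v in range(v0-5,v0+10)])
big=cv2.resize(p[v0-16:v0+16,u0-24:u0+24].astype(np.uint8),None,fx=16,fy=16,interpolation=cv2.INTER_NEAREST); save(sys.argv[1],big)
E
python3 sd.py s18
```

```text
26.07 [0.5861 0.1401 0.1406] [-168.21   -0.37   51.98] [ 0.5 -0.9 -1.1] 0.0189
tip model [-0.0344  0.1122] 0.1026 px [303.8 196.4]
188 56,69/43 52,65/38 49,63/37 182,205/39 50,66/42 52,69/43 50,67/44 48,66/46 49,68/46 48,68/47 47,68/49 46,68/50 46,69/50 45,68/51 44,68/52 43,68/53 43,69/52 42,69/53 41,68/53 40,68/53
189 60,68/46 51,59/37 51,60/34 51,61/35 50,61/35 51,63/36 50,63/37 49,63/38 50,64/38 49,65/40 51,67/42 49,66/43 49,67/44 48,67/46 50,70/47 48,69/49 48,69/50 46,68/51 45,68/51 45,69/51
190 63,67/91 53,57/73 50,55/62 50,56/55 50,56/50 50,57/43 49,57/40 51,60/37 50,60/36 182,201/35 49,61/36 50,62/37 182,204/37 51,65/38 50,65/40 49,65/42 51,68/43 50,68/45 49,68/46 48,68/47
191 63,62/147 52,51/137 50,50/127 50,51/116 50,52/106 50,52/90 50,53/78 51,55/71 49,54/62 49,55/52 50,57/44 51,59/39 49,58/37 49,59/35 50,61/35 50,62/35 50,63/37 50,63/37 50,64/38 50,65/40
192 101,99/154 100,98/160 223,233/163 99,99/158 97,98/156 183,192/147 50,49/141 50,50/139 181,192/129 51,52/110 50,52/91 51,54/78 50,54/71 49,54/62 50,56/55 50,57/49 50,57/41 49,58/37 50,59/35 50,60/35
193 105,98/96 105,99
[... 2791 characters left out ...]
171'), (202, '125,99/144'), (203, '125,95/102'), (204, '244,226/91'), (205, '125,85/93')]
318 [(191, '45,68/56'), (192, '50,68/65'), (193, '49,62/88'), (194, '51,60/113'), (195, '51,55/140'), (196, '50,50/169'), (197, '99,99/173'), (198, '104,99/128'), (199, '106,97/54'), (200, '110,96/51'), (201, '114,96/124'), (202, '119,98/169'), (203, '124,99/150'), (204, '125,95/106'), (205, '124,90/91')]
324 [(191, '67,96/8'), (192, '71,95/12'), (193, '76,96/25'), (194, '80,97/41'), (195, '85,97/55'), (196, '88,96/79'), (197, '92,96/107'), (198, '97,97/128'), (199, '100,96/148'), (200, '107,99/169'), (201, '112,99/180'), (202, '114,97/182'), (203, '119,99/172'), (204, '123,99/139'), (205, '125,96/96')]
```

View pics/s18.png

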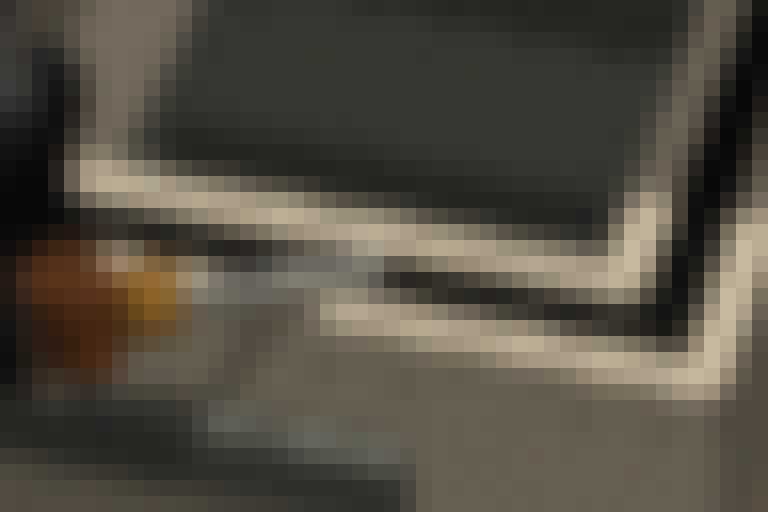

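```bash
python3 - <<'E'
from h import *
f=np.load('sd.npz');p,d,K,W=f['p'],f['d'],f['K'],f['W'];P=cloud(d,K,W);g=p.mean(2)
X=P.reshape(-1,3);e=X[:,:2]-C;s=e@EX;t=e@EY;z=X[:,2];gg=g.ravel()
for lo in range(-110,110,20):
    k=(t*1000>lo)&(t*1000<lo+20)&(z>.092)&(z<.102)&(s<-.07)&(s>-.12)
    kd=k&(gg<60); print(lo+10,'all',np.percentile(s[k]*1000,[2,98]).round(1) if k.sum()>5 else k.sum(),'dark',kd.sum(),np.percentile(s[kd]*1000,[5,50,95]).round(1) if kd.sum()>3 else '', 'z dark',np.median(z[kd]).round(4) if kd.sum() else '')
E
```

```text
-100 all [-102.9  -72. ] dark 10 [-90.9 -87.6 -84.3] z dark 0.0963
-80 all [-103.3  -77.2] dark 8 [-91.1 -88.2 -85.1] z dark 0.0959
-60 all [-103.1  -76.4] dark 9 [-90.  -87.1 -84.4] z dark 0.0957
-40 all [-103.7  -76.3] dark 12 [-92.2 -86.8 -82.9] z dark 0.096
-20 all [-103.2  -77. ] dark 15 [-94.  -88.8 -83.3] z dark 0.0964
0 all [-103.1  -75.8] dark 17 [-93.4 -88.9 -82.6] z dark 0.0962
20 all [-103.7  -77.1] dark 15 [-92.4 -87.2 -82.8] z dark 0.0966
40 all [-103.3  -76.4] dark 17 [-92.8 -88.1 -82.6] z dark 0.0967
60 all [-103.7  -76.7] dark 18 [-93.4 -87.5 -83. ] z dark 0.0964
80 all [-103.3  -76.2] dark 12 [-91.7 -88.5 -85.2] z dark 0.0965
100 all [-103.6  -71.3] dark 16 [-91.1 -86.3 -74.1] z dark 0.0966
```

drive_tool([
  [0.1, [0, 0, -0.001], 0],
  [0.1, [0, 0, -0.0013], 0],
  [0.1, [0, 0, 0], 0],
])

```text
time: 26.45
ee_pos: [0.5861, 0.1402, 0.1384]
tcp_rot: [-168.2, -0.4, 52.0]
wrist_force: [-0.8, 0.7, 0.6]
opening: 0.0186
```

```bash
python3 ft.py
```

```text
raw T [-0.095 -0.073 -0.023]
F [0.19 0.21 0.43] sd [0.54 0.23 0.39] T tool [-0.1162 -0.0243  0.0277] sd [0.03  0.021 0.021] tcp [0.5861 0.1402 0.1385] 26.85
```

drive_tool([
  [0.1, [-0.004, -0.0005, 0], 0],
  [0.1, [-0.004, -0.0005, 0], 0],
  [0.1, [-0.004, -0.0005, 0], 0],
  [0.1, [-0.004, -0.0005, 0], 0],
  [0.1, [-0.004, -0.0005, 0], 0],
  [0.1, [-0.004, -0.0005, 0], 0],
  [0.1, [-0.004, -0.0005, 0], 0],
])

```text
time: 27.72
ee_pos: [0.5578, 0.1366, 0.1384]
tcp_rot: [-168.2, -0.4, 52.0]
wrist_force: [1.8, 0.4, 0.5]
opening: 0.0189
```

```bash
sed -i "s/b=wb(P\[v,u\]); row.append('%d,%d\/%d'%(b\[1\]/b=wb(P[v,u]); row.append('%d,%d,%d\/%d'%(b[0]*1000,b[1]/; s/range(v0-8,v0+9)/range(v0-3,v0+4)/; s/range(u0-14,u0+6)/range(u0-9,u0+4)/" sd.py; sed -i '/^for u in (u0+8/,/print(u,/d' sd.py; python3 ft.py; python3 sd.py s19
```

```text
raw T [-0.26   0.112 -0.007]
F [-0.62 -0.22  0.34] sd [0.51 0.59 0.45] T tool [-0.0718 -0.2668  0.0624] sd [0.036 0.058 0.017] tcp [0.5578 0.1366 0.1383] 28.125
28.43 [0.5581 0.1366 0.1384] [-168.22   -0.38   51.98] [-0.7 -1.1  0.5] 0.0186
tip model [-0.0625  0.1121] 0.1004 px [312.6 198.6]
196 -32,104,96/80 -36,105,97/90 -39,104,98/106 -42,104,99/122 -45,103,98/131 -48,102,98/138 -51,102,99/150 -54,101,98/157 -57,99,98/162 -60,98,97/163 -63,99,99/158 -66,98,99/156 -57,50,48/148
197 -33,108,96/35 -74,229,230/40 -40,107,96/51 -42,106,96/63 -45,104,95/74 -48,104,96/85 -52,104,97/103 -55,105,98/124 -58,104,99/135 -61,103,98/134 -64,102,97/139 -67,102,98/150 -70,101,98/157
198 -34,111,95/71 -38,111,96/68 -41,110,96/77 -80,231,230/88 -46,109,96/97 -85,229,229/100 -52,107,96/105 -57,113,103/113 -60,111,102/104 -61,104,95/73 -64,104,95/71 -67,103,95/87 -71,104,97/102
199 -37,120,100/112 -42,126,107/107 -45,125,108/112 -48,123,106/120 -51,123,107/128 -53,119,103/130 -56,119,104/129 -58,117,103/121 -61,115,102/102 -62,108,95/63 -65,107,94/42 -68,106,95/38 -71,107,96/41
200 -41,132,109/109 -43,130,108/105 -45,127,105/111 -48,126,105/126 -51,123,102/138 -53,122,102/146 -56,119,99/150 -58,116,97/147 -61,115,97/141 -64,113,96/124 -67,112,96/102 -70,112,96/80 -73,111,96/67
201 -38,124,95/79 -42,125,98/79 -45,125,99/95 -48,125,100/120 -51,123,98/137 -54,123,99/148 -56,122,98/157 -59,121,98/163 -63,121,99/170 -66,120,99/168 -68,119,99/156 -71,118,98/144 -74,115,96/136
202 -38,125,92/71 -41,125,93/75 -45,125,94/86 -48,124,93/98 -51,125,95/104 -54,125,97/110 -58,126,98/120 -60,125,98/131 -63,124,98/144 -66,123,98/149 -69,122,98/151 -72,121,97/155 -75,122,99/162
cols 299 318
```

View pics/s19.png

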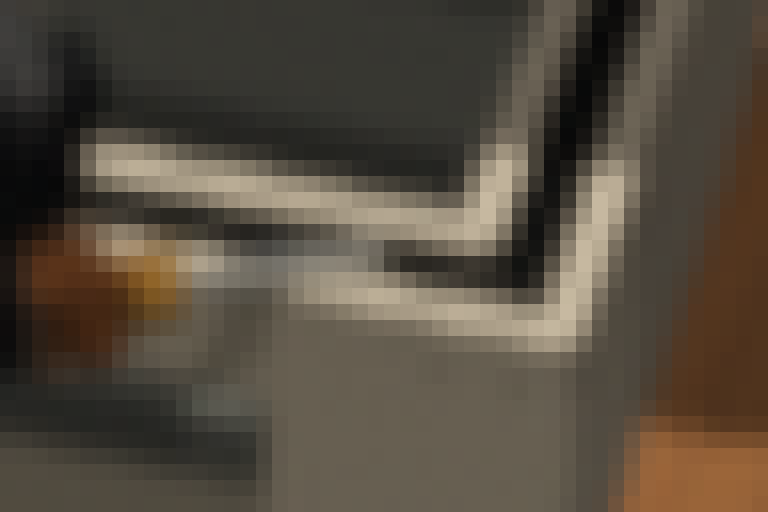

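drive_tool([
  [0.1, [-0.004, -0.0005, 0], 0],
  [0.1, [-0.004, -0.0005, 0], 0],
  [0.1, [-0.004, -0.0005, 0], 0],
  [0.1, [-0.004, -0.0005, 0], 0],
  [0.1, [-0.004, -0.0005, 0], 0],
  [0.1, [-0.004, -0.0005, 0], 0],
  [0.1, [-0.0025, -0.0003, 0], 0],
  [0.1, [-0.0025, -0.0003, 0], 0],
  [0.1, [0, 0, 0], 0],
])

```text
time: 29.55
ee_pos: [0.5287, 0.133, 0.1384]
tcp_rot: [-168.2, -0.4, 52.0]
wrist_force: [-0.2, 0.1, -0.0]
opening: 0.0187
```

```bash
python3 ft.py; python3 sd.py s20
```

```text
raw T [-0.255  0.085  0.003]
F [-0.67 -0.4   0.64] sd [0.53 0.4  0.39] T tool [-0.0902 -0.2486  0.0479] sd [0.02  0.021 0.033] tcp [0.529  0.133  0.1383] 29.95
30.25 [0.5291 0.133  0.1384] [-168.22   -0.38   51.98] [0.  0.1 0.2] 0.0184
tip model [-0.0918  0.112 ] 0.1004 px [321.9 200.4]
197 -61,102,98/130 -64,102,98/139 -67,102,99/150 -70,101,99/156 -73,99,97/162 -76,100,99/172 -79,99,99/161 -82,98,99/112 -84,94,95/46 -87,93,95/16 -90,93,96/40 -93,92,95/106 -97,93,98/167
198 -61,104,95/58 -64,104,95/71 -68,104,96/86 -71,104,97/101 -74,103,98/115 -77,104,99/128 -80,103,99/116 -82,100,96/80 -85,98,95/44 -88,97,95/25 -91,97,95/54 -94,97,97/127 -98,98,99/179
199 -63,109,96/45 -65,108,95/44 -68,107,95/52 -71,106,95/58 -74,105,95/66 -77,104,94/77 -80,104,95/86 -113,226,230/93 -86,102,95/84 -89,102,95/51 -92,100,95/78 -95,101,96/146 -99,102,98/179
200 -64,113,96/101 -67,113,96/95 -69,111,95/102 -73,111,96/100 -75,110,95/97 -78,109,95/100 -112,231,231/110 -86,114,102/123 -89,114,104/110 -90,106,96/69 -93,105,95/106 -97,106,97/167 -100,106,98/175
201 -68,129,109/129 -71,129,110/123 -74,127,108/128 -76,125,107/124 -79,123,106/120 -81,121,104/124 -84,119,103/133 -87,117,102/134 -90,117,102/111 -91,109,95/88 -94,110,96/130 -98,110,98/179 -101,111,99/167
202 -69,132,107/103 -72,131,107/101 -74,129,106/105 -77,126,104/109 -79,124,103/121 -82,122,101/136 -84,119,98/153 -87,118,98/156 -89,115,96/143 -92,113,95/140 -95,112,94/162 -99,116,99/181 -102,114,98/155
203 -67,125,96/75 -70,124,96/77 -73,124,97/86 -76,124,97/100 -79,125,99/121 -82,124,98/138 -85,124,99/151 -88,122,98/156 -91,122,99/161 -94,121,99/171 -97,119,98/177 -100,120,99/172 -103,118,98/132
cols 308 327
```

View pics/s20.png

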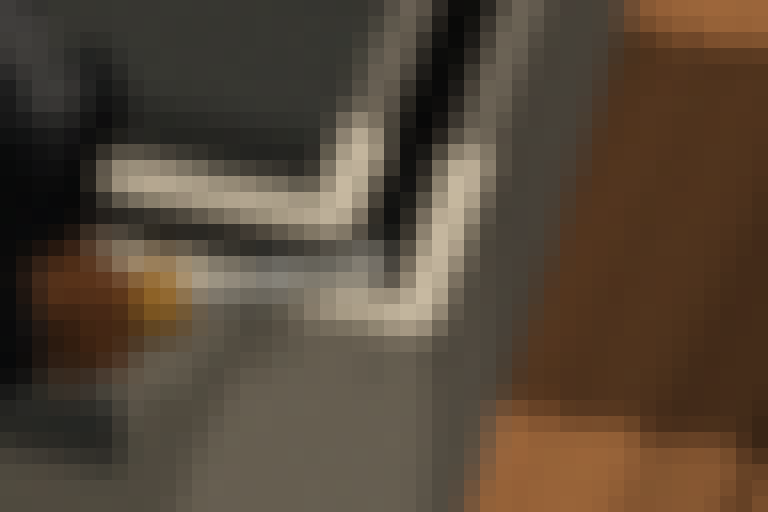

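drive_tool([
  [0.1, [0.0005, -0.0044, 0], 0],
  [0.1, [0.0005, -0.0044, 0], 0],
  [0.1, [0.0006, -0.0044, 0], 0],
  [0.1, [0.0005, -0.0044, 0], 0],
  [0.1, [0.0005, -0.0044, 0], 0],
  [0.1, [0.0006, -0.0044, 0], 0],
  [0.1, [0.0005, -0.0044, 0], 0],
  [0.1, [0.0005, -0.0044, 0], 0],
  [0.1, [0.0006, -0.0044, 0], 0],
  [0.1, [0.0005, -0.0044, 0], 0],
])

```text
time: 31.5
ee_pos: [0.5344, 0.0887, 0.1384]
tcp_rot: [-168.2, -0.4, 52.0]
wrist_force: [0.4, 0.5, 0.5]
opening: 0.0184
```

```bash
python3 ft.py; python3 sd.py s21
```

```text
raw T [-0.295 -0.046  0.052]
F [ 0.   -0.65  0.34] sd [0.41 0.36 0.57] T tool [-0.2173 -0.2106 -0.0107] sd [0.025 0.043 0.021] tcp [0.5344 0.0888 0.1384] 31.9
32.2 [0.5344 0.0891 0.1384] [-168.22   -0.38   51.99] [ 0.1 -0.6 -0.7] 0.0184
tip model [-0.0918  0.0677] 0.1005 px [325.3 190.4]
187 -51,29,68/60 -55,30,69/57 -58,28,68/56 -61,27,69/59 -97,162,208/93 -67,26,69/149 -77,55,99/177 -80,53,99/149 -83,49,95/72 -86,49,96/22 -89,48,95/27 -92,48,97/77 -95,46,95/142
188 -52,33,68/81 -55,32,67/77 -59,32,69/77 -62,32,69/79 -65,30,68/112 -75,60,100/162 -78,58,98/170 -81,58,99/126 -83,53,94/63 -87,53,95/26 -90,51,95/39 -93,51,95/106 -97,53,98/168
189 -54,39,69/102 -57,38,69/103 -60,36,67/103 -63,35,67/105 -66,35,68/129 -77,65,100/161 -79,63,99/156 -82,62,98/119 -85,57,95/93 -88,57,95/55 -91,56,95/56 -94,55,95/126 -98,58,99/179
190 -55,42,68/118 -58,42,69/123 -61,42,69/124 -64,40,68/129 -67,39,68/140 -77,68,99/150 -80,67,98/140 -85,71,103/125 -87,69,103/114 -90,68,103/75 -92,61,95/82 -95,59,94/146 -99,62,99/180
191 -66,87,110/125 -69,86,110/126 -72,84,109/123 -74,82,107/127 -77,80,106/130 -80,77,104/124 -83,76,103/107 -85,73,102/95 -88,72,101/84 -91,70,100/67 -93,65,95/107 -96,66,98/168 -100,66,98/174
192 -67,90,109/100 -70,88,108/94 -73,88,108/97 -75,84,105/121 -77,81,102/140 -80,80,102/119 -82,74,97/68 -85,71,95/41 -88,71,96/37 -91,70,96/58 -94,70,96/126 -98,72,99/179 -101,71,99/166
193 -57,50,62/57 -60,51,64/60 -63,49,63/94 -67,51,65/148 -78,82,99/171 -81,80,98/139 -83,76,95/61 -86,75,95/17 -89,75,95/27 -92,75,96/77 -95,74,96/145 -99,77,100/179 -102,75,99/154
cols 311 330
```

View pics/s21.png

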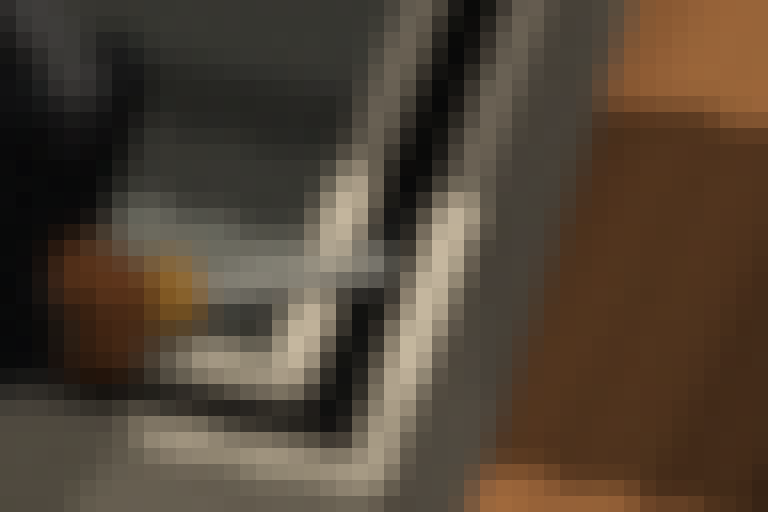

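drive_tool([
  [0.1, [0.0005, -0.0044, 0], 0],
  [0.1, [0.0005, -0.0044, 0], 0],
  [0.1, [0.0006, -0.0044, 0], 0],
  [0.1, [0.0005, -0.0044, 0], 0],
  [0.1, [0.0005, -0.0044, 0], 0],
  [0.1, [0.0006, -0.0044, 0], 0],
  [0.1, [0.0005, -0.0044, 0], 0],
  [0.1, [0.0005, -0.0044, 0], 0],
  [0.1, [0.0006, -0.0044, 0], 0],
  [0.1, [0.0005, -0.0044, 0], 0],
])

```text
time: 33.45
ee_pos: [0.5397, 0.0448, 0.1384]
tcp_rot: [-168.2, -0.4, 52.0]
wrist_force: [-0.4, 0.8, -0.4]
opening: 0.0183
```

drive_tool([
  [0.1, [0.0005, -0.0044, 0], 0],
  [0.1, [0.0005, -0.0044, 0], 0],
  [0.1, [0.0006, -0.0044, 0], 0],
  [0.1, [0.0005, -0.0044, 0], 0],
  [0.1, [0.0005, -0.0044, 0], 0],
  [0.1, [0.0006, -0.0044, 0], 0],
  [0.1, [0.0005, -0.0044, 0], 0],
  [0.1, [0.0005, -0.0044, 0], 0],
  [0.1, [0.0006, -0.0044, 0], 0],
  [0.1, [0.0005, -0.0044, 0], 0],
])

```text
time: 34.7
ee_pos: [0.545, 0.0007, 0.1384]
tcp_rot: [-168.2, -0.4, 52.0]
wrist_force: [0.1, 0.9, 0.1]
opening: 0.0186
```

```bash
python3 ft.py; python3 sd.py s22
```

```text
raw T [-0.323 -0.051  0.046]
F [-0.08 -0.5   0.04] sd [0.43 0.5  0.32] T tool [-0.2383 -0.2279 -0.0006] sd [0.034 0.042 0.024] tcp [0.545  0.0008 0.1384] 35.1
35.4 [0.545  0.0011 0.1384] [-168.21   -0.38   51.98] [-0.  -0.2  0.9] 0.0186
tip model [-0.0918 -0.0209] 0.1005 px [331.7 171.8]
169 -49,-73,57/35 -53,-73,58/35 -56,-73,58/35 -60,-74,59/40 -63,-74,59/63 -76,-34,97/89 -79,-34,98/85 -82,-35,98/51 -85,-39,94/18 -88,-40,95/12 -91,-40,96/37 -94,-43,94/73 -98,-38,98/95
170 -50,-72,53/40 -53,-74,52/42 -56,-74,53/46 -60,-73,55/58 -64,-74,55/82 -77,-28,98/101 -80,-29,98/90 -83,-33,95/58 -86,-34,95/35 -89,-35,95/22 -92,-36,95/47 -96,-33,98/82 -99,-33,99/94
171 -50,-73,48/68 -53,-74,48/73 -57,-72,50/82 -60,-73,50/99 -64,-73,51/118 -109,121,233/125 -81,-24,99/114 -84,-29,94/94 -87,-29,95/75 -90,-29,96/42 -94,-29,96/57 -97,-29,97/87 -101,-28,99/91
172 -56,-45,69/102 -59,-48,67/104 -72,-6,108/107 -75,-8,107/119 -78,-9,106/131 -81,-11,105/127 -84,-13,104/112 -87,-15,103/99 -89,-18,101/84 -91,-26,95/57 -94,-27,94/80 -98,-24,97/101 -102,-23,99/89
173 -67,1,109/102 -70,0,108/96 -73,-3,106/97 -75,-5,105/116 -78,-8,103/129 -81,-9,103/109 -84,-11,101/70 -87,-15,99/51 -90,-16,99/51 -92,-21,95/77 -96,-18,98/123 -99,-19,98/130 -103,-19,99/95
174 -58,-36,69/80 -61,-38,68/73 -65,-37,69/96 -75,-7,98/138 -78,-8,98/150 -81,-10,97/108 -84,-13,95/45 -87,-15,94/21 -90,-15,95/49 -93,-15,95/111 -97,-14,98/163 -100,-14,98/155 -103,-18,95/97
175 -59,-32,68/90 -63,-32,68/93 -66,-33,69/131 -76,-2,98/169 -79,-3,98/158 -82,-5,97/90 -85,-8,95/30 -88,-9,95/25 -91,-10,95/74 -94,-12,94/141 -98,-8,98/176 -102,-9,98/152 -103,-18,90/89
cols 318 337
```

View pics/s22.png

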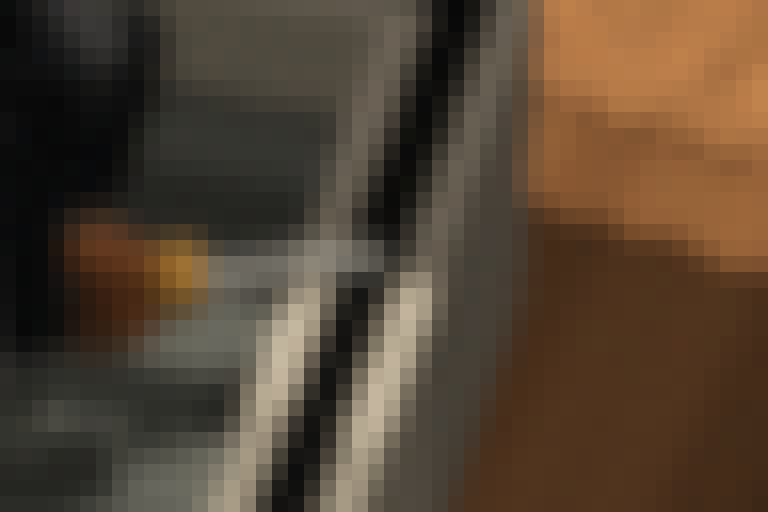

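drive_tool([
  [0.1, [0.0005, -0.0044, -0.0003], 0],
  [0.1, [0.0005, -0.0044, 0], 0],
  [0.1, [0.0006, -0.0044, 0], 0],
  [0.1, [0.0005, -0.0044, 0], 0],
  [0.1, [0.0005, -0.0044, 0], 0],
  [0.1, [0.0006, -0.0044, 0], 0],
  [0.1, [0.0005, -0.0044, 0], 0],
  [0.1, [0.0005, -0.0044, 0], 0],
  [0.1, [0.0006, -0.0044, 0], 0],
  [0.1, [0.0005, -0.0044, 0], 0],
])

```text
time: 36.65
ee_pos: [0.5503, -0.0432, 0.1381]
tcp_rot: [-168.2, -0.4, 52.0]
wrist_force: [0.5, 1.3, 1.1]
opening: 0.0184
```

```bash
python3 ft.py; python3 sd.py s23 | head -2
```

```text
raw T [-0.425  0.043  0.088]
F [-0.2  -1.02  1.17] sd [0.44 0.49 0.45] T tool [-0.2275 -0.3714 -0.0138] sd [0.037 0.034 0.053] tcp [ 0.5503 -0.0433  0.138 ] 37.05
37.35 [ 0.5502 -0.0429  0.1381] [-168.21   -0.38   51.99] [-0.8 -1.3  1.3] 0.0186
tip model [-0.0918 -0.0652] 0.1001 px [334.7 163.3]
```

drive_tool([
  [0.1, [0.0005, -0.0044, 0], 0],
  [0.1, [0.0005, -0.0044, 0], 0],
  [0.1, [0.0006, -0.0044, 0], 0],
  [0.1, [0.0005, -0.0044, 0], 0],
  [0.1, [0.0005, -0.0044, 0], 0],
  [0.1, [0.0006, -0.0044, 0], 0],
  [0.1, [0.0005, -0.0044, 0], 0],
  [0.1, [0.0005, -0.0044, 0], 0],
  [0.1, [0.0006, -0.0044, 0], 0],
  [0.1, [0.0005, -0.0044, 0], 0],
])

```text
time: 38.6
ee_pos: [0.5557, -0.0873, 0.1381]
tcp_rot: [-168.2, -0.4, 52.0]
wrist_force: [-0.3, 0.3, 1.2]
opening: 0.0187
```

```bash
python3 ft.py; python3 sd.py s24
```

```text
raw T [-0.381  0.019  0.065]
F [-0.21 -1.13  0.79] sd [0.4  0.38 0.49] T tool [-0.2194 -0.3188 -0.0014] sd [0.016 0.04  0.025] tcp [ 0.5556 -0.0873  0.138 ] 39.0
39.3 [ 0.5556 -0.0869  0.1381] [-168.21   -0.38   51.98] [-1.2 -0.2  0.9] 0.0187
tip model [-0.0917 -0.1095] 0.1001 px [337.5 155.1]
152 -59,-119,99/86 -62,-121,98/91 -66,-121,99/94 -69,-121,99/98 -72,-123,99/101 -53,-242,0/103 -56,-243,0/107 -60,-244,0/109 -64,-245,0/111 -68,-247,0/113 -71,-247,0/115 -75,-248,0/116 -79,-247,2/117
153 -59,-117,96/51 -63,-116,97/60 -66,-118,96/65 -70,-116,99/71 -73,-118,98/77 -77,-118,99/83 -80,-120,98/89 -83,-121,98/93 -87,-121,99/95 -90,-123,98/98 -93,-123,98/103 -77,-241,1/109 -80,-242,1/110
154 -60,-113,95/39 -64,-113,95/37 -67,-114,95/41 -71,-114,96/46 -74,-115,96/54 -77,-116,96/62 -81,-117,96/69 -84,-117,96/77 -88,-117,97/73 -91,-116,99/72 -95,-118,98/85 -98,-119,98/100 -101,-121,97/109
155 -62,-107,95/75 -65,-109,95/57 -68,-109,95/52 -74,-98,105/53 -78,-98,106/56 -80,-102,104/59 -84,-103,103/59 -87,-106,102/64 -90,-106,102/55 -92,-117,94/53 -95,-118,93/78 -99,-114,98/95 -103,-114,98/106
156 -66,-85,110/90 -69,-89,107/71 -72,-90,107/66 -75,-92,106/70 -78,-94,105/69 -81,-98,102/61 -84,-101,100/44 -87,-103,99/40 -90,-105,99/38 -122,49,231/56 -97,-107,98/85 -100,-109,98/92 -103,-111,96/92
157 -64,-95,97/73 -68,-96,97/71 -71,-96,97/80 -75,-96,99/90 -78,-97,98/82 -82,-97,99/59 -84,-103,94/27 -87,-103,95/16 -91,-104,95/30 -94,-105,95/64 -98,-102,99/92 -101,-104,97/87 -103,-114,89/75
158 -98,60,228/70 -68,-96,93/82 -72,-95,94/112 -76,-91,98/127 -79,-93,98/97 -82,-96,95/50 -85,-97,95/16 -88,-99,94/13 -92,-99,95/38 -95,-101,94/73 -99,-97,98/91 -103,-98,98/81 -103,-116,84/66
cols 324 343
```

View pics/s24.png

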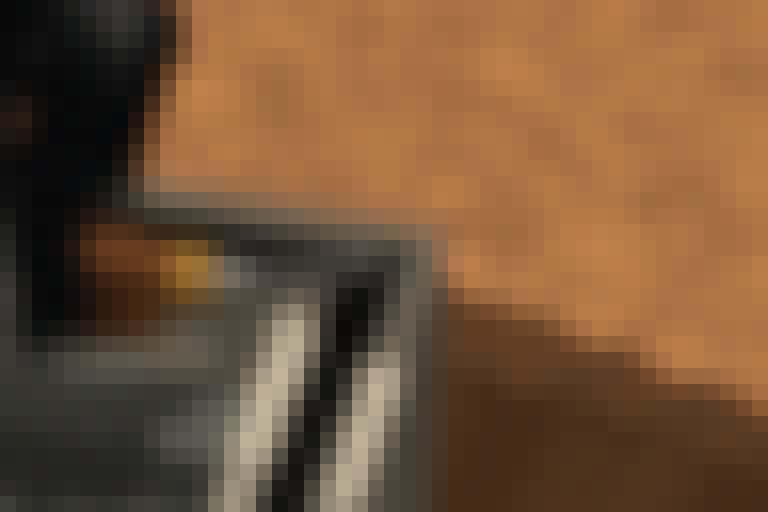

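drive_tool([
  [0.1, [0.0002, -0.002, 0], 0],
  [0.1, [0.0001, -0.001, 0], 0],
  [0.1, [0, 0, 0], 0],
  [0.1, [0, 0, 0], 0],
])

```text
time: 39.8
ee_pos: [0.556, -0.09, 0.1381]
tcp_rot: [-168.2, -0.4, 52.0]
wrist_force: [0.5, -0.3, 0.9]
opening: 0.0185
```

```bash
python3 ft.py; python3 sd.py s25|head -6
```

```text
raw T [-0.218 -0.192  0.018]
F [0.28 0.11 0.7 ] sd [0.6  0.56 0.38] T tool [-0.2849 -0.0563 -0.0087] sd [0.015 0.025 0.017] tcp [ 0.5559 -0.09    0.1381] 40.2
40.5 [ 0.5559 -0.09    0.1381] [-168.22   -0.38   51.98] [1.6 0.3 1.2] 0.0181
tip model [-0.0918 -0.1126] 0.1001 px [337.7 154.6]
152 -59,-120,98/85 -62,-121,98/90 -65,-121,98/93 -69,-123,98/98 -72,-124,98/100 -52,-243,0/104 -56,-243,0/108 -60,-244,0/110 -64,-244,1/112 -68,-247,0/113 -71,-247,0/115 -75,-248,0/117 -79,-248,1/116
153 -59,-118,95/57 -63,-118,96/64 -66,-116,98/68 -70,-116,99/74 -73,-118,98/81 -77,-119,98/88 -80,-120,98/93 -84,-119,99/97 -87,-122,98/98 -90,-122,99/99 -93,-123,98/103 -77,-241,1/109 -80,-244,0/109
154 -60,-113,95/58 -63,-116,93/62 -67,-114,96/60 -70,-116,95/62 -74,-116,95/67 -77,-118,95/73 -80,-118,95/76 -85,-111,102/78 -89,-111,102/77 -92,-115,100/74 -94,-119,97/85 -98,-119,98/100 -101,-120,98/109
155 -65,-89,111/77 -68,-92,109/75 -71,-94,108/72 -74,-96,107/69 -77,-100,105/70 -80,-101,104/66 -83,-105,102/56 -86,-106,101/54 -89,-109,100/51 -92,-116,95/54 -95,-117,95/78 -99,-114,98/95 -129,45,233/106
```

drive_tool([
  [0.1, [0, 0, 0.02], 0],
  [0.1, [0, 0, 0.03], 0],
  [0.1, [0, 0, 0], 0],
])

```text
time: 40.88
ee_pos: [0.5566, -0.0901, 0.1902]
tcp_rot: [-168.4, -0.5, 52.0]
wrist_force: [1.5, 0.7, -0.8]
opening: 0.0188
```

```bash
python3 - <<'E'
from h import *
f=np.load('w4.npz');K,W=f['K'],f['W']
print([ray(u,v,.002,K,W)[:2].round(3).tolist() for u,v in((229,70),(395,40),(408,214),(268,236))])
st(); print(monitor.get_obs()['q'].round(1)); t=tip(); print(t)
E
```

```text
[[0.626, -0.248], [0.607, -0.447], [0.39, -0.426], [0.408, -0.228]]
40.88 [ 0.5566 -0.0901  0.1902] [-168.38   -0.47   51.98] [ 1.5  0.7 -0.8] 0.0188
[-11.8  16.   14.9  99.1   5.5 115.7]
[ 0.49589181 -0.15267697  0.1520525 ]
```

drive_tool([
  [0.1, [-0.005, -0.0415, 0], -9.5],
  [0.1, [-0.005, -0.0415, 0], -9.5],
  [0.1, [-0.005, -0.0415, 0], -9.5],
  [0.1, [-0.005, -0.0415, 0], -9.5],
  [0.1, [-0.005, -0.0415, 0], -9.5],
  [0.1, [-0.005, -0.0415, 0], -9.5],
  [0.1, [0, 0, -0.05], 0],
  [0.1, [0, 0, -0.05], 0],
  [0.1, [0, 0, 0], 0],
])

```text
time: 42.0
ee_pos: [0.5235, -0.3374, 0.0833]
tcp_rot: [-168.0, 0.0, -5.0]
wrist_force: [-0.1, 0.5, 0.0]
opening: 0.0187
```

```bash
python3 - <<'E'
from h import *
p,d,K,W=grab('wrist');st(); print(tip(),monitor.get_obs()['q'].round(1)); save('w26',p)
E
```

```text
42.05 [ 0.5249 -0.3382  0.0867] [-168.09   -0.18   -5.02] [ 0.2 -0.5  0.6] 0.0182
[ 0.4391514  -0.32119006  0.04906087] [-37.1  21.    9.8  85.1  10.2 147.4]
```

View pics/w26.png

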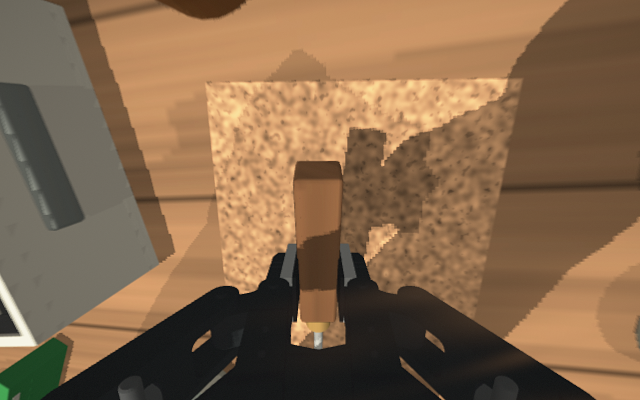

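drive_tool([
  [0.1, [0, 0, -0.02], 0],
  [0.1, [0, 0, -0.015], 0],
  [0.1, [0, 0, -0.008], 0],
  [0.1, [0, 0, -0.004], 0],
  [0.1, [0, 0, -0.004], 0],
  [0.1, [0, 0, -0.004], 0],
  [0.1, [0, 0, 0], 0],
], grip_force=22)

```text
time: 42.92
ee_pos: [0.5266, -0.3393, 0.0345]
tcp_rot: [-168.3, -0.5, -5.0]
wrist_force: [1.5, 0.5, 6.1]
opening: 0.0184
```

```bash
python3 - <<'E'
from h import *
p,d,K,W=grab('wrist');st(); save('w27',p)
E
```

```text
42.98 [ 0.5265 -0.3393  0.0345] [-168.28   -0.48   -5.02] [ 0.2 -0.3  5.8] 0.0186
```

View pics/w27.png

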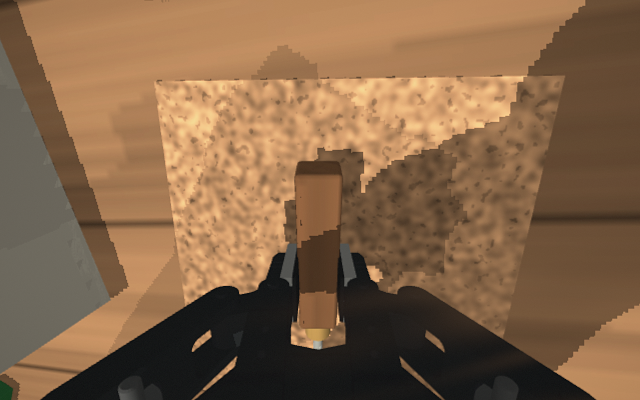

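drive_tool([
  [0.1, [0, 0, -0.002], 0],
  [0.1, [0, 0, -0.001], 0],
  [0.35, [0, 0, 0], 0],
  [0.45, [0, 0, 0], 0],
  [0.45, [0, 0, 0.004], 0],
  [0.6, [0, 0, 0.02], 0],
  [0.6, [0, 0, 0.05], 0],
  [1, [-0.03, 0, 0.06], 0],
  [1, [-0.03, 0, 0.06], 0],
  [1, [0, 0, 0], 0],
])

```text
time: 44.22
ee_pos: [0.4699, -0.34, 0.2231]
tcp_rot: [-168.5, -0.8, -5.1]
wrist_force: [1.2, -0.3, -0.5]
opening: 0.0852
```

```bash
python3 - <<'E'
from h import *
p,d,K,W=grab('wrist');st(); save('w28',p);np.savez('w28.npz',p=p,d=d,K=K,W=W)
P=cloud(d,K,W)
m=(P[...,2]>0.012)&(P[...,2]<0.04)&(abs(P[...,0]-.52)<.12)&(abs(P[...,1]+.335)<.09)
q=P[m]; print(len(q),np.percentile(q[:,2],[5,50,95]),cv2.minAreaRect((q[:,:2]*1000).astype(np.float32)))
print(monitor.get_obs()['q'].round(1))
E
```

```text
44.27 [ 0.4701 -0.3397  0.2199] [-168.42   -0.67   -5.07] [-0.   0.2 -0.5] 0.0853
1961 [0.01549793 0.02284478 0.02435489] ((508.6642761230469, -332.3609313964844), (20.130205154418945, 147.7416229248047), 81.35134887695312)
[-40.3  14.4  16.4  98.2   9.8 144.2]
```

View pics/w28.png

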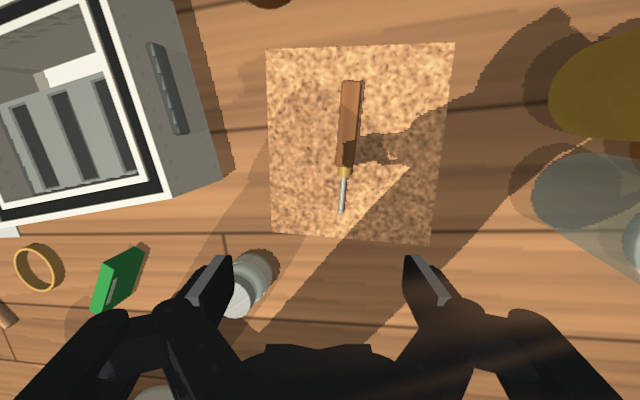

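drive_tool([
  [1, [-0.01, 0.02, 0.03], 10.5],
  [1, [-0.01, 0.02, 0.03], 10.5],
  [1, [-0.01, 0.02, 0.03], 10.5],
  [1, [-0.01, 0.02, 0.03], 10.5],
  [1, [-0.01, 0.02, 0.02], 10.5],
  [1, [0, 0.02, 0], 10.5],
  [1, [0, 0, 0], 10.5],
  [1, [0, 0, 0], 10.5],
  [1, [0, 0, 0], 10.5],
  [1, [0, 0, 0], 10.5],
])

```text
time: 45.52
ee_pos: [0.4204, -0.2187, 0.3551]
tcp_rot: [-168.1, -0.4, 100.4]
wrist_force: [0.2, -0.2, -0.3]
opening: 0.0851
```

drive_tool([
  [1, [0, 0, 0], 10.5],
  [1, [0, 0, 0], 10.5],
  [1, [0, 0, 0], 10.5],
  [1, [0, 0, 0], 10.5],
  [1, [0, 0, 0], 10.5],
  [1, [0, 0, 0], 10.5],
  [1, [0, 0, 0], 10.5],
  [1, [0, 0, 0], 10.5],
  [1, [0, 0, 0], 10.5],
  [1, [0, 0, 0], 10.5],
])

```text
time: 46.78
ee_pos: [0.4202, -0.2186, 0.3552]
tcp_rot: [-168.3, -0.4, -154.6]
wrist_force: [-1.1, -0.2, 1.0]
opening: 0.0854
```

drive_tool([
  [1, [0, 0, 0], 10.5],
  [1, [0, 0, 0], 10.5],
  [1, [0, 0, 0], 10.5],
  [1, [0, 0, 0], 10.5],
  [1, [0, 0, 0], 10.5],
  [1, [0, 0, 0], 10.5],
  [1, [0, 0, 0], 10.5],
  [1, [0, 0, 0], 10.5],
  [1, [0, 0, 0], 10.5],
  [1, [0, 0, 0], 0],
])

```text
time: 48.02
ee_pos: [0.4203, -0.2192, 0.3549]
tcp_rot: [-168.3, -0.3, -60.6]
wrist_force: [0.4, 0.1, -0.5]
opening: 0.0853
```

```bash
python3 - <<'E'
from h import *
st(); print(monitor.get_obs()['q'].round(1))
E
```

```text
48.02 [ 0.4203 -0.2192  0.3549] [-168.28   -0.26  -60.6 ] [ 0.4  0.1 -0.5] 0.0853
[ -33.2   -7.7    8.5  100.5   10.3 -152.1]
```

drive_tool([
  [1, [0, 0, 0], 9],
  [1, [0, 0, 0], 9],
  [1, [0, 0, 0], 9],
  [1, [0, 0, 0], 7.7],
  [1, [0, 0, 0], 7.7],
  [1, [0, 0, 0], 0],
])

```text
time: 48.78
ee_pos: [0.4531, -0.1516, 0.3556]
tcp_rot: [-171.3, -0.3, -23.6]
wrist_force: [-0.4, 0.2, -0.5]
opening: 0.0853
```

```bash
python3 - <<'E'
from h import *
st(); print(monitor.get_obs()['q'].round(1))
E
```

```text
48.77 [ 0.4531 -0.1516  0.3556] [-171.26   -0.27  -23.64] [-0.4  0.2 -0.5] 0.0853
[ -23.3   -1.9   14.3  105.9    8.7 -179.7]
```

drive_tool([
  [1, [0, -0.01, 0], 7.7],
  [1, [0, -0.01, 0], 7.7],
  [1, [0, -0.01, 0], 7.7],
  [1, [0, 0, 0], 0],
])

```text
time: 49.28
ee_pos: [0.4826, -0.0647, 0.3558]
tcp_rot: [-176.3, -0.2, -9.9]
wrist_force: [-0.5, -1.6, -0.5]
opening: 0.0856
```

```bash
python3 - <<'E'
from h import *
st(); print(monitor.get_obs()['q'].round(1))
E
```

```text
49.27 [ 0.4826 -0.0647  0.3558] [-176.33   -0.18   -9.88] [-0.5 -1.6 -0.5] 0.0856
[  -9.6   -0.2   16.3  106.4    3.7 -179.7]
```

drive_tool([
  [1, [0, -0.01, 0], 7.7],
  [1, [0, -0.01, 0], 7.7],
  [1, [0, 0, 0], 0],
])

```text
time: 49.65
ee_pos: [0.4864, -0.0039, 0.3559]
tcp_rot: [-179.8, -0.1, -0.8]
wrist_force: [-0.0, 0.4, 1.0]
opening: 0.0853
```

```bash
python3 - <<'E'
from h import *
st(); print(monitor.get_obs()['q'].round(1))
E
```

```text
49.65 [ 0.4864 -0.0039  0.3559] [-1.7975e+02 -1.0000e-01 -8.0000e-01] [-0.   0.4  1. ] 0.0853
[-6.000e-01 -1.000e-01  1.650e+01  1.065e+02  2.000e-01 -1.798e+02]
```

drive_tool([
  [1, [0, 0.02, 0], -10.4],
  [1, [0, 0.02, 0], -10.4],
  [1, [0, 0.02, 0], -10.4],
  [1, [0, 0.02, 0], -10.4],
  [1, [0, 0.02, 0], -10.4],
  [1, [0, 0.02, 0], -10.4],
  [1, [0, 0.02, 0], -10.4],
  [1, [0, 0.02, 0], -10.4],
  [1, [0, 0.02, 0], -10.4],
  [1, [0, 0.02, 0], -10.4],
])

```text
time: 50.9
ee_pos: [0.487, 0.1946, 0.356]
tcp_rot: [-179.7, -0.1, -105.4]
wrist_force: [0.3, -0.4, -0.2]
opening: 0.0854
```

drive_tool([
  [1, [0, 0.02, -0.01], -10.4],
  [1, [0, 0.02, -0.01], -10.4],
  [1, [0, 0.02, -0.01], -10.4],
  [1, [0, 0.02, -0.01], -10.4],
  [1, [0, 0.02, -0.01], -10.4],
  [1, [0, 0.02, -0.01], -10.4],
  [1, [0, 0, 0], -9.6],
  [1, [0, 0, 0], 0],
  [1, [0, 0, 0], 0],
])

```text
time: 52.02
ee_pos: [0.487, 0.3145, 0.2962]
tcp_rot: [-179.8, -0.1, -176.7]
wrist_force: [-0.0, -0.1, -0.2]
opening: 0.0854
```

```bash
python3 - <<'E'
from h import *
p,d,K,W=grab('wrist');st(); print(monitor.get_obs()['q'].round(1)); save('w30',p);np.savez('w30.npz',p=p,d=d,K=K,W=W)
P=cloud(d,K,W)
m=((P[...,2]>0.045)&(P[...,2]<0.075)&(P[...,0]>.42)&(P[...,0]<.62)&(P[...,1]>.2)&(P[...,1]<.46)).astype(np.uint8)
n,l,s,c=cv2.connectedComponentsWithStats(m)
for i in range(1,n):
    if s[i,4]<100: continue
    q=P[l==i]; r=cv2.minAreaRect((q[q[:,2]>.053][:,:2]*1000).astype(np.float32)); print(s[i],np.median(q[:,2]),r)
E
```

```text
52.08 [0.487  0.3147 0.2962] [-1.7976e+02 -7.0000e-02 -1.7668e+02] [-0.5  0.1 -0.8] 0.0853
[ 33.   10.7  21.2 100.8  -0.2  29.6]
[ 369  154   33   72 1261] 0.05881916629094658 ((499.2557067871094, 401.3157958984375), (20.78883171081543, 92.26660919189453), 84.21073150634766)
[ 281  167   21   70 1092] 0.05903993713015335 ((522.5447998046875, 280.4312744140625), (20.325687408447266, 92.09379577636719), 87.07716369628906)
```

View pics/w30.png

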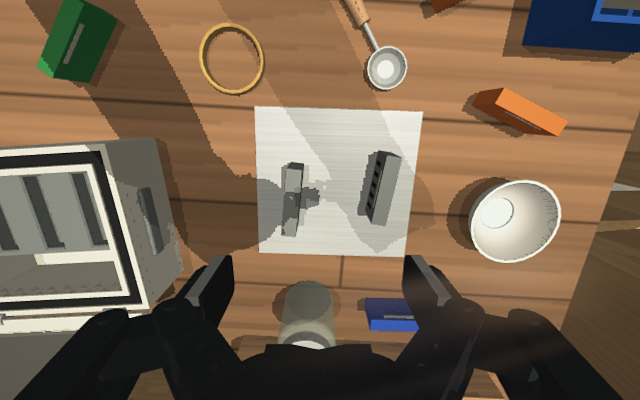

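```bash
python3 - <<'E'
from h import *
f=np.load('w30.npz'); save('w30c',f['p'],(240,90,440,270),3.8)
for n in('w3','w28','w30'):
    f=np.load(n+'.npz');p,d,K,W=f['p'],f['d'],f['K'],f['W'];P=cloud(d,K,W)
    e=P[...,:2]-C; s=e@EX;t=e@EY;z=P[...,2]
    ins=(abs(s)<.08)&(abs(t)<.1)
    rk=ins&(z>.064)&(z<.076)
    m=(ins&(z<.061)&(z>.04)&(s<.05)).astype(np.uint8)
    c,l,st_,_=cv2.connectedComponentsWithStats(m)
    print(n,'rack s',np.percentile(s[rk]*1000,[1,99]),'t',np.percentile(t[rk]*1000,[1,99]),'z',np.median(z[rk]))
    for i in range(1,c):
        if st_[i,4]>40: k=l==i; print('  ',st_[i].tolist(),'s',np.percentile(s[k]*1000,[2,98]).round(1),'t',np.percentile(t[k]*1000,[2,98]).round(1),'z',np.median(z[k]).round(4))
E
```

```text
w3 rack s [-78.46628522  75.67938613] t [-93.96590958  96.7795602 ] z 0.07097356952855788
   [166, 68, 8, 12, 70] s [34.6 49.5] t [95.4 97.3] z 0.0517
   [184, 86, 20, 63, 832] s [-69.5  23.5] t [56.5 73.9] z 0.0513
   [224, 86, 19, 63, 873] s [-69.5  23.7] t [-7.6 11.7] z 0.0513
   [264, 86, 17, 63, 907] s [-69.4  23.9] t [-71.9 -50.5] z 0.0512
w28 rack s [-77.31522083  76.14353486] t [-62.43398998  97.17542636] z 0.07073439792591868
   [100, 82, 36, 88, 547] s [-68.7  24.4] t [-51.9 -49.2] z 0.057
   [0, 91, 18, 13, 150] s [37.6 49.5] t [94.4 98.5] z 0.0513
   [57, 94, 42, 85, 850] s [-69.2  24.6] t [ 8.3 13. ] z 0.055
   [18, 107, 41, 80, 637] s [-69.   24.4] t [71.5 75.3] z 0.0567
w30 rack s [-72.66879478  77.06032397] t [-82.35849292  63.58088065] z 0.07109197350355029
   [77, 173, 31, 70, 722] s [-66.5  25.3] t [47.4 54.8] z 0.0531
   [28, 176, 36, 70, 816] s [-66.6  25.3] t [-14.6  -6.7] z 0.0535
   [0, 202, 18, 46, 344] s [-29.4  25.6] t [-76.7 -70.1] z 0.0542
   [0, 256, 15, 8, 72] s [40.8 49.8] t [-99.4 -96.4] z 0.0509
```

View pics/w30c.png

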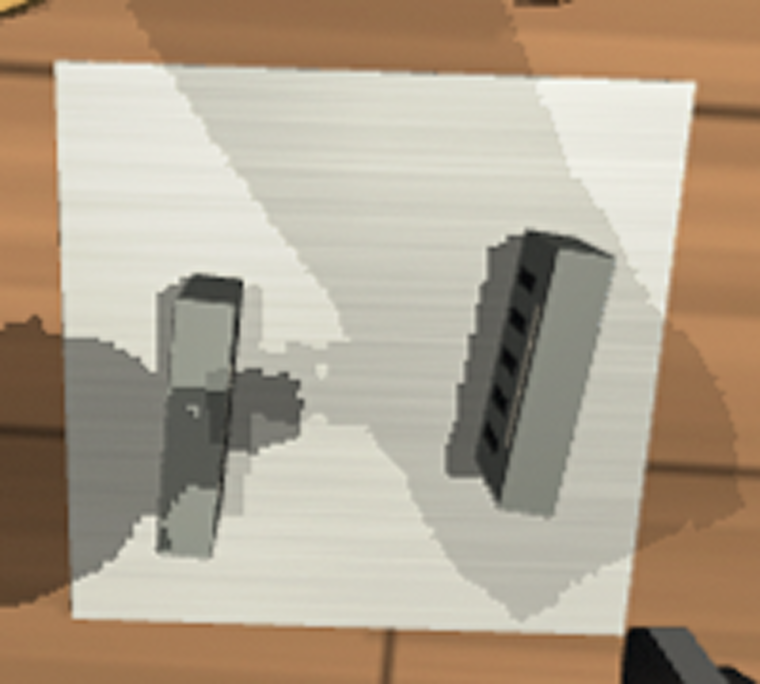

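drive_tool([
  [0.6, [0.0355, -0.0343, -0.04], -6.2],
  [0.6, [0, 0, -0.06], 0],
  [0.6, [0, 0, -0.06], 0],
  [0.6, [0, 0, -0.03], 0],
  [0.6, [0, 0, 0], 0],
  [0.6, [0, 0, 0], 0],
])

```text
time: 52.82
ee_pos: [0.5222, 0.2819, 0.1086]
tcp_rot: [-179.8, 0.0, 177.1]
wrist_force: [0.4, 0.7, 1.2]
opening: 0.0514
```

```bash
cat > cs.py <<'E'
from h import *
import sys
p,d,K,W=grab('wrist');st(); save(sys.argv[1],p)
P=cloud(d,K,W); o=monitor.get_obs()
m=((P[...,2]>0.05)&(P[...,2]<0.066)&(np.hypot(P[...,0]-o['ee_pos'][0],P[...,1]-o['ee_pos'][1])<.06)).astype(np.uint8)
n,l,s,c=cv2.connectedComponentsWithStats(m)
i=1+np.argmax(s[1:,4]); q=P[l==i]; r=cv2.minAreaRect((q[:,:2]*1000).astype(np.float32)); print(s[i],r)
E
python3 cs.py w31
```

```text
52.88 [0.5224 0.2821 0.109 ] [-1.7983e+02  6.0000e-02  1.7709e+02] [0.1 0.2 0.9] 0.0511
[ 299  166   34  135 4168] ((522.7900390625, 280.4803161621094), (20.689414978027344, 92.8084716796875), 87.07811737060547)
```

View pics/w31.png

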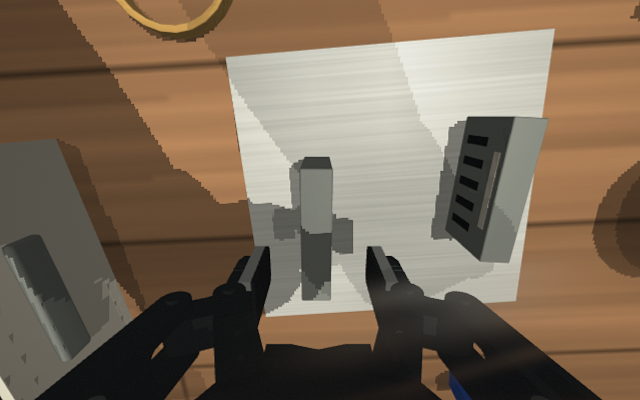

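drive_tool([
  [0.6, [0, -0.0015, -0.03], 0],
  [0.6, [0, 0, -0.025], 0],
  [0.6, [0, 0, -0.004], 0],
  [0.6, [0, 0, 0], 0],
  [0.1, [0, 0, 0], 0],
  [0.1, [0, 0, 0], 0],
  [0.1, [0, 0, 0], 0],
  [0.1, [0, 0, 0], 0],
  [0.1, [0, 0, 0], 0],
], grip_force=40)

```text
time: 54.0
ee_pos: [0.5221, 0.2806, 0.049]
tcp_rot: [-179.8, 0.0, 177.1]
wrist_force: [-0.3, 0.6, 5.6]
opening: 0.0192
```

drive_tool([
  [0.1, [0, 0, 0.03], 0],
  [0.1, [0, 0, 0.05], 0],
  [0.1, [0, 0, 0.05], 0],
  [0.1, [0.003, -0.04, 0.02], 2],
  [0.1, [0.004, -0.045, 0], 2],
  [0.1, [0.004, -0.045, 0], 2],
  [0.1, [0.004, -0.045, 0], 2],
  [0.1, [0.004, -0.045, 0], 1.7],
  [0.1, [0.002, -0.0315, 0], 0],
  [0.1, [0, 0, 0], 0],
])

```text
time: 55.25
ee_pos: [0.5424, 0.0269, 0.1977]
tcp_rot: [-179.7, -0.1, -173.4]
wrist_force: [0.0, -0.2, -0.7]
opening: 0.0194
```

drive_tool([
  [0.1, [0, 0, -0.02], 0],
  [0.1, [0, 0, 0], 0],
  [0.1, [0, 0, 0], 0],
])

```text
time: 55.62
ee_pos: [0.5425, 0.0293, 0.1782]
tcp_rot: [-179.7, -0.1, -173.2]
wrist_force: [-0.4, -0.2, -0.1]
opening: 0.0193
```

```bash
python3 - <<'E'
from h import *
p,d,K,W=grab('wrist');st();o=monitor.get_obs();print(wb(o['ee_pos'])); save('w32',p);np.savez('w32.npz',p=p,d=d,K=K,W=W)
P=cloud(d,K,W);e=P[...,:2]-C; s=e@EX;t=e@EY;z=P[...,2]
m=((abs(s)<.08)&(abs(t)<.1)&(z<.061)&(z>.04)&(s<.05)).astype(np.uint8)
c,l,st_,_=cv2.connectedComponentsWithStats(m)
for i in range(1,c):
    if st_[i,4]>40: k=l==i; print('  ',st_[i].tolist(),'s',np.percentile(s[k]*1000,[2,98]).round(1),'t',np.percentile(t[k]*1000,[2,98]).round(1),'z',np.median(z[k]).round(4))
E
```

```text
55.67 [0.5426 0.0292 0.1784] [-1.7974e+02 -5.0000e-02 -1.7319e+02] [ 0.6 -0.2 -2.1] 0.0191
[-0.022922  0.062223]
   [150, 153, 40, 106, 2395] s [-67.4  25.4] t [-75.6 -60.3] z 0.0515
   [227, 153, 33, 106, 2670] s [-67.4  25.5] t [-13.2   6.5] z 0.0513
   [302, 153, 29, 18, 519] s [-68.4 -53.6] t [49.  72.7] z 0.0511
   [146, 270, 13, 10, 81] s [39.8 49.9] t [-98.8 -97.2] z 0.0552
```

View pics/w32.png

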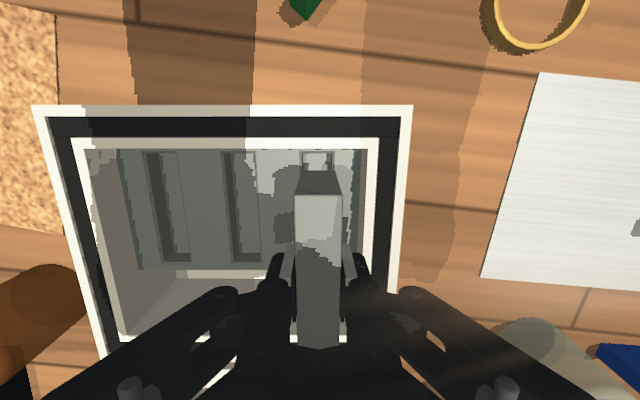

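drive_tool([
  [0.1, [0.001, -0.0007, 0], 0],
  [0.1, [0, 0, -0.03], 0],
  [0.1, [0, 0, -0.02], 0],
  [0.1, [0, 0, -0.008], 0],
  [0.1, [0, 0, -0.004], 0],
  [0.1, [0, 0, -0.004], 0],
  [0.1, [0, 0, 0], 0],
])

```text
time: 56.55
ee_pos: [0.5436, 0.028, 0.1119]
tcp_rot: [-179.7, -0.1, -173.2]
wrist_force: [0.7, -0.2, -1.0]
opening: 0.0193
```

No resistance at 5 mm into the slot, so I'll push it home.

drive_tool([
  [0.1, [0, 0, -0.004], 0],
  [0.1, [0, 0, -0.004], 0],
  [0.1, [0, 0, -0.004], 0],
  [0.1, [0, 0, -0.002], 0],
  [0.1, [0, 0, -0.001], 0],
  [0.1, [0, 0, -0.001], 0],
  [0.1, [0, 0, 0], 0],
])

```text
time: 57.42
ee_pos: [0.5433, 0.028, 0.097]
tcp_rot: [-179.7, -0.1, -173.2]
wrist_force: [-6.3, -0.5, 10.2]
opening: 0.0196
```

drive_tool([
  [0.1, [0, 0, -0.0005], 0],
  [0.36, [0, 0, 0], 0],
  [0.36, [0, 0, 0], 0],
  [0.36, [0, 0, 0.02], 0],
  [0.36, [0, 0, 0.05], 0],
  [0.36, [0, 0, 0.05], 0],
  [0.6, [0, 0.04, 0.04], 0],
  [0.6, [-0.01, 0.06, 0], 0],
  [0.6, [-0.01, 0.06, 0], 0],
  [0.6, [0, 0, 0], 0],
])

```text
time: 58.68
ee_pos: [0.5227, 0.1916, 0.2547]
tcp_rot: [-179.8, -0.1, -173.0]
wrist_force: [0.1, -0.0, 0.2]
opening: 0.0509
```

```bash
python3 - <<'E'
from h import *
p,d,K,W=grab('wrist');st();save('w33',p)
P=cloud(d,K,W);e=P[...,:2]-C; s=e@EX;t=e@EY;z=P[...,2]
k=(abs(s)<.08)&(abs(t)<.09)&(z>.09)&(z<.13); q=np.c_[s[k],t[k]]*1000; print(k.sum(),np.median(z[k]),cv2.minAreaRect(q.astype(np.float32)),np.percentile(z[k],[5,95]))
E
```

```text
58.73 [0.523  0.1898 0.2547] [-1.7973e+02 -1.2000e-01 -1.7304e+02] [-0.1 -0.   0.5] 0.0512
4517 0.10188003496421127 ((0.06207275390625, 0.0323486328125), (179.74842834472656, 159.971435546875), 89.94139862060547) [0.09182414 0.10794699]
```

View pics/w33.png

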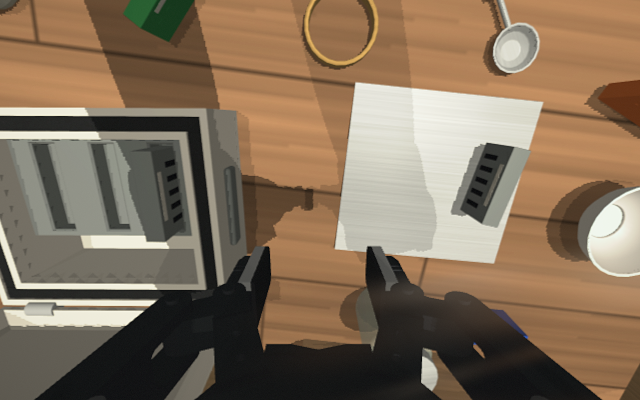

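drive_tool([
  [0.6, [-0.005, 0.05, -0.02], -4.3],
  [0.6, [-0.005, 0.05, -0.02], -4.3],
  [0.6, [-0.007, 0.055, -0.02], -4.2],
  [0.6, [-0.007, 0.0565, -0.03], 0],
  [0.6, [0, 0, -0.055], 0],
  [0.6, [0, 0, 0], 0],
  [0.6, [0, 0, 0], 0],
])

```text
time: 59.6
ee_pos: [0.5008, 0.3971, 0.1132]
tcp_rot: [-179.8, -0.0, 173.9]
wrist_force: [0.6, -0.1, 0.6]
opening: 0.0517
```

```bash
python3 cs.py w34
```

```text
59.65 [0.5012 0.3975 0.1141] [-1.7988e+02  6.0000e-02  1.7388e+02] [-0.3  0.5  0.2] 0.0512
[ 309  161   32  133 4038] ((499.1903076171875, 401.5914306640625), (20.340837478637695, 92.40535736083984), 83.94230651855469)
```

View pics/w34.png

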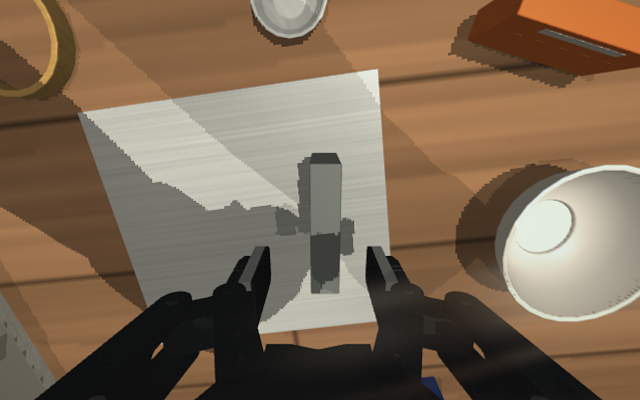

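drive_tool([
  [0.6, [-0.0025, 0.004, -0.03], 0],
  [0.6, [0, 0, -0.03], 0],
  [0.6, [0, 0, -0.005], 0],
  [0.6, [0, 0, 0], 0],
  [0.1, [0, 0, 0], 0],
  [0.1, [0, 0, 0], 0],
  [0.1, [0, 0, 0], 0],
  [0.1, [0, 0, 0], 0],
  [0.1, [0, 0, 0], 0],
], grip_force=40)

```text
time: 60.78
ee_pos: [0.4978, 0.4023, 0.0476]
tcp_rot: [-179.8, 0.0, 174.0]
wrist_force: [0.2, -0.6, 5.9]
opening: 0.0197
```

drive_tool([
  [0.1, [0, 0, 0.03], 0],
  [0.1, [0, 0, 0.055], 0],
  [0.1, [0, 0, 0.055], 0],
  [0.1, [0.004, -0.04, 0.012], 2],
  [0.1, [0.006, -0.055, 0], 2],
  [0.1, [0.007, -0.055, 0], 2],
  [0.1, [0.007, -0.055, 0], 2],
  [0.1, [0.007, -0.055, 0], 2],
  [0.1, [0.007, -0.055, 0], 2],
  [0.1, [0.007, -0.055, 0], 0.8],
])

```text
time: 62.02
ee_pos: [0.5421, 0.0302, 0.1984]
tcp_rot: [-179.7, -0.1, -173.2]
wrist_force: [0.3, 1.1, -0.8]
opening: 0.0197
```

drive_tool([
  [0.1, [0.007, -0.045, 0], 0],
  [0.1, [0.001, -0.02, 0], 0],
  [0.1, [0, 0, -0.02], 0],
  [0.1, [0, 0, 0], 0],
  [0.1, [0, 0, 0], 0],
])

```text
time: 62.65
ee_pos: [0.5502, -0.0325, 0.1787]
tcp_rot: [-179.7, -0.1, -173.2]
wrist_force: [0.3, -0.6, -1.3]
opening: 0.0193
```

```bash
python3 - <<'E'
from h import *
p,d,K,W=grab('wrist');st();o=monitor.get_obs();print(wb(o['ee_pos'])); save('w35',p)
P=cloud(d,K,W);e=P[...,:2]-C; s=e@EX;t=e@EY;z=P[...,2]
m=((abs(s)<.08)&(abs(t)<.1)&(z<.061)&(z>.04)&(s<.05)).astype(np.uint8)
c,l,st_,_=cv2.connectedComponentsWithStats(m)
for i in range(1,c):
    if st_[i,4]>40: k=l==i; print('  ',st_[i].tolist(),'s',np.percentile(s[k]*1000,[2,98]).round(1),'t',np.percentile(t[k]*1000,[2,98]).round(1),'z',np.median(z[k]).round(4))
E
```

```text
62.7 [ 0.5504 -0.0325  0.1789] [-1.7974e+02 -4.0000e-02 -1.7318e+02] [-0.7  0.5 -0.7] 0.0196
[-2.26126197e-02 -1.94994946e-05]
   [227, 153, 34, 105, 2649] s [-67.   25.4] t [-75.3 -55.5] z 0.0513
   [303, 153, 29, 20, 576] s [-68.  -51.5] t [-12.9  11. ] z 0.0511
   [380, 153, 28, 4, 66] s [-68.5 -66.7] t [52.4 73.3] z 0.0544
   [213, 270, 8, 9, 43] s [41.3 49.8] t [-98.5 -97.6] z 0.055
   [414, 270, 8, 10, 49] s [39.7 49.8] t [95.6 96.2] z 0.0553
```

View pics/w35.png

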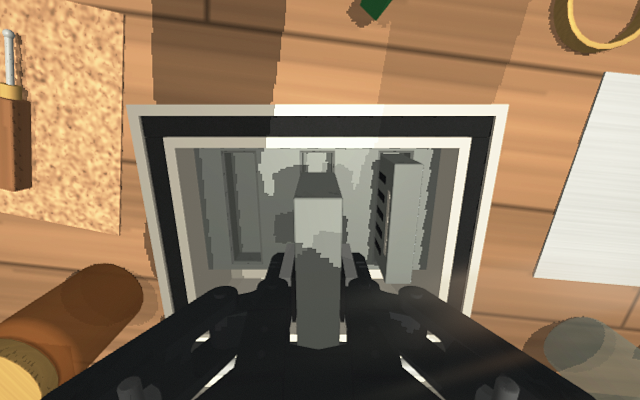

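drive_tool([
  [0.1, [0, -0.0005, -0.03], 0],
  [0.1, [0, 0, -0.02], 0],
  [0.1, [0, 0, -0.01], 0],
  [0.1, [0, 0, -0.004], 0],
  [0.1, [0, 0, -0.004], 0],
  [0.1, [0, 0, 0], 0],
])

```text
time: 63.45
ee_pos: [0.5503, -0.0336, 0.1103]
tcp_rot: [-179.7, -0.1, -173.2]
wrist_force: [-0.4, 0.4, -0.9]
opening: 0.0195
```

drive_tool([
  [0.1, [0, 0, -0.004], 0],
  [0.1, [0, 0, -0.004], 0],
  [0.1, [0, 0, -0.004], 0],
  [0.1, [0, 0, -0.002], 0],
  [0.1, [0, 0, -0.001], 0],
  [0.1, [0, 0, -0.001], 0],
  [0.1, [0, 0, 0], 0],
])

```text
time: 64.32
ee_pos: [0.55, -0.0336, 0.0956]
tcp_rot: [-179.7, -0.1, -173.2]
wrist_force: [-6.3, -0.7, 12.5]
opening: 0.0196
```

drive_tool([
  [0.1, [0, 0, -0.0005], 0],
  [0.36, [0, 0, 0], 0],
  [0.36, [0, 0, 0], 0],
  [0.36, [0, 0, 0.02], 0],
  [0.36, [0, 0, 0.05], 0],
  [0.36, [0, 0, 0.05], 0],
  [0.36, [-0.01, 0, 0.06], 0],
  [0.36, [-0.01, 0, 0.06], 0],
  [0.36, [0, 0, 0], 0],
  [0.36, [0, 0, 0], 0],
])

```text
time: 65.58
ee_pos: [0.5304, -0.0336, 0.3329]
tcp_rot: [-179.7, -0.1, -173.2]
wrist_force: [0.3, 0.8, -0.7]
opening: 0.0308
```

```bash
python3 lid.py; python3 - <<'E'
from h import *
p,d,K,W=grab('wrist');st();save('w36',p)
P=cloud(d,K,W);e=P[...,:2]-C; s=e@EX;t=e@EY;z=P[...,2]
m=((abs(s+.022)<.055)&(abs(t)<.09)&(z>.101)&(z<.115)).astype(np.uint8)
c,l,st_,_=cv2.connectedComponentsWithStats(m)
for i in range(1,c):
    if st_[i,4]>100: k=l==i; q=np.c_[s[k],t[k]]*1000; print(st_[i].tolist(),'z',np.percentile(z[k],[5,50,95]).round(4),cv2.minAreaRect(q.astype(np.float32)))
    if st_[i,4]>100:
        for lo,hi in((-.07,-.05),(-.01,.02)): kk=k&(s>lo)&(s<hi); print('  z at s',lo,np.median(z[kk]).round(4))
p,d,K,W=grab('side');save('s36',p,(120,40,480,310),2.2)
E
```

```text
scene 2647
n [ 1.     -0.006   0.0033] lid angle 89.81045658408905 2261 s at [ 0.13832989 -0.00711015  0.21633814]
side 1013
n [ 1.     -0.0065 -0.001 ] lid angle 90.05498752209047 838 s at [ 0.13449328 -0.02330027  0.19816701]
65.67 [ 0.5301 -0.0336  0.3318] [-179.76   -0.23 -173.23] [ 0.3 -0.3  0.4] 0.0307
65.72 [ 0.53   -0.0336  0.3317] [-179.77   -0.25 -173.23] [ 0.1 -0.8 -1. ] 0.0308
[308, 161, 17, 72, 1169] z [0.1057 0.1071 0.1082] ((-21.366535186767578, -1.5537538528442383), (92.52632141113281, 20.17254066467285), 0.3046259582042694)
  z at s -0.07 0.107
  z at s -0.01 0.1071
[356, 161, 21, 71, 1182] z [0.1054 0.107  0.1082] ((-22.290203094482422, 60.55317687988281), (20.354597091674805, 90.58148956298828), 89.69955444335938)
  z at s -0.07 0.107
  z at s -0.01 0.107
```

View pics/w36.png

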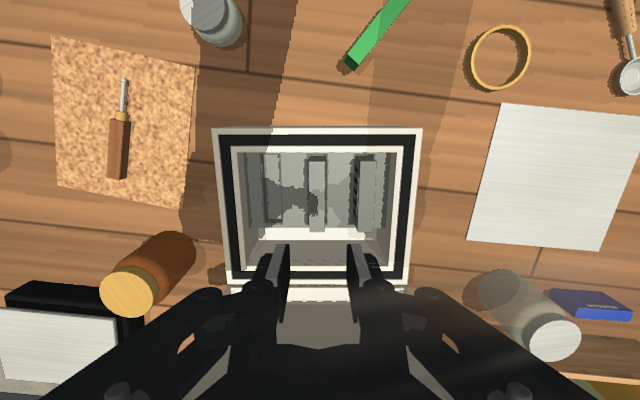

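View pics/s36.png

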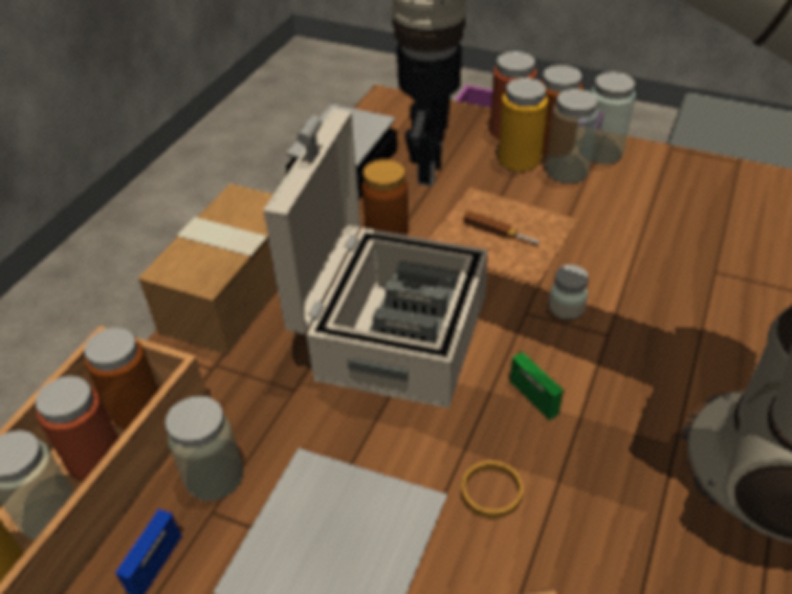

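```bash
python3 -c "
from workcell import job
print(job.job_done())"
```

```text
the job is handed in; nothing more can be done
None
```

The job is finished and was handed in at about 66 s of the 208 s allowed; no verdict came back.

- **Lid:** I raised it by the handle. After everything else was done it still measured 89.8° in one camera and 90.1° in the other.
- **Seal trace:** I ran the tip from 55 mm behind the front left corner, round it and along the front to the front right corner, at about 3.5 cm/s. I stopped to check at seven points. Contact force there was about 0.5–1.6 N, lowest near the middle of the front. The side camera showed the tip inside the channel wherever I looked at the picture, but contact between the checks was not observed.
- **Extra seal contact:** While finding the right contact height at the start point, the stylus pressed on the box there harder than the seal alone would explain (up to about 6 N). It was probably its rod resting on the channel lip. I lifted off and re-set the angle and height before tracing.
- **Stylus:** It was knocked about 3 cm along the mat before I picked it up, so I re-measured it. To clear the channel lips I first tilted it in the grip against the front rim of the box. It now lies flat near the middle of its mat.
- **Cassettes:** Only two grey ones were on the board. They are in the left and middle slots. Both stand upright, and their tops are level at about 106 mm after a 1 mm camera offset, which is fully home. The board is empty.
- **Bystanders:** The arm never touched the jars or the coloured look-alikes. None looked moved in the last pictures, but I did not measure them.

One thing went wrong on the way: joint 6 hit its limit and left the tool tilted by 12°. I traced with that tilt, then levelled the tool before handling the cassettes.

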